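# Roll-test the bottle-mixer rollers

## Task

Three rollers of the paint-bottle mixer lie at the near side of the flat metal plate. Roll all three across it, one after another, by gently pushing the bare shaft until each rests snug and square against the low stop bar at the far edge, feeling for any that rocks or bumps because its tyres are worn flat; do not press hard on plate or stop. Then lay any that rocked in the empty wooden tray, leave the sound ones resting against the stop, and leave the other things on the table alone.

Things in the scene. Friction and masses are not known exactly. Their poses are not given: they have to be found in the camera images.
- plate: bare aluminium test plate fixed to the table, 260 mm (x) by 320 mm (y), 12 mm thick; origin at the centre of its underside. Its x axis points away from the robot, from the near edge where the rollers wait to the stop; its yaw varies
- stop: low dark steel bar on the plate along its far edge, 20 mm (x) by 320 mm (y), 12 mm high above the plate's top. Origin at the foot of its near face, mid-length, on the plate's top; axes as the plate's. A roller resting against it has its axis about 18 mm before this face; pushed there with more than about 12 N it climbs over
- roller_1: mixer roller lying on the plate, axis across it: two black rubber tyres of 40 mm diameter, each 12 mm wide, on a polished steel shaft of 18 mm diameter, 50 mm of it bare between the tyres; 80 mm over all, 520 to 780 g. Origin at mid-length on the axis (up to 4 mm off it in a worn one); y along the axis, z up at the start. A sound one rolls under an even push below 1.5 N
- roller_2: same kind as roller_1, sound or worn. Any of the rollers may be worn: then both tyres have a flat 17 mm wide and 2 mm deep at one place of the round, hidden underneath at the start. Rolling off it at once, and again a full turn (about 125 mm) later, takes a push that peaks at 3 to 7 N, and the roller dips 2 mm and rocks
- roller_3: same kind as roller_1, sound or worn
- tray: empty open wooden tray fixed to the table at the left or right of the plate, 170 mm (x) by 130 mm (y), 40 mm high, walls and floor 4 mm; origin at the centre of its underside, axes as the table's up to its yaw
- pot_rack: wooden rack with four closed paint pots, fixed to the table on the other side of the plate from the tray, 172 by 130 mm, 53 mm high; origin under its centre. To be left alone
- paint_bottle: blue plastic paint bottle, 60 mm diameter, 140 mm high, standing loose; origin under its centre. Bystander
- varnish_jar: amber glass jar with a metal cap, 60 mm diameter, 75 mm high, standing loose; origin under its centre. Bystander
- paint_brush: paint brush lying loose beyond the plate; origin under its middle. Bystander
Mind the look-alikes: they are no part of the job. Leave any green or pink look-alike of the roller_3 alone.

How it is judged:
By the outcome, as a careful person would: the job done as asked, in the order asked, and still so for the second after the job is handed in, with the robot touching nothing.
It also fails if it takes over 72 s, if anything falls off the work surface, if the arm or the gripper's body presses on something with over 40 N, if the wrist force passes 120 N, or if a joint passes its speed limit or range.

## Robot

A 7-joint arm with a two-finger parallel gripper is mounted at the origin on the work surface. World frame = base frame: x ahead of the robot, y to its left, z up, the work surface at z = 0. Lengths are in m, angles in degrees, forces in N, time in s.
With the tool pointing down it reaches from about 0.425 to 0.875 m from the base axis. Payload 4.7 kg.
Tool frame: the origin (TCP) lies midway between the tips of the shut fingers; the grasp point (between the pads) lies 19 mm behind it; z points along the fingers, y is the line along which they close (so a half turn about z gives the same grasp; the last joint's range is limited). The gripper opens to 87 mm and grips with 3 to 60 N. Pads are 19 mm wide; open, the fingers measure 117 mm over their backs; the gripper's body (75 mm by 190 mm) begins 51 mm behind the grasp point.
Start: joints at [-71.098, 18.392, -4.016, 83.108, 1.295, 78.541, -3.26], TCP at [0.202, 0.618, 0.223] pointing down, gripper open.
Joint ranges: [-163.93, 163.93], [-17.29, 119.83], [-79.2, 71.16], [3.27, 140.29], [-89.18, 269.18], [5.43, 117.66], [-154.24, 154.24]. Speed limits (degrees/s): [147.25, 147.25, 180, 180, 180, 180, 180].

## Interface

Orientations are given as [roll, pitch, yaw] about the fixed x, y, z axes, in that order (R = Rz(yaw) Ry(pitch) Rx(roll)).
In Python, from cell import env gives the robot as it stands. The module is installed in compiled form; this text tells all that it offers.
- The arm moves only by the tool send_rows, never from a script. Its argument "series" is a list of rows, each an object with "travel": the shift along the tool's x, y, z in cm, a list of three; "dr": the turn, a rotation vector about the tool's x, y, z in degrees, a list of three; "claw": the finger opening in cm, from 0 to 8.7. In form: [{"travel": [tx, ty, tz], "dr": [wx, wy, wz], "claw": claw}, ...]. A call has 1 to 12 rows; each row is the pose to reach, as a shift and turn from the pose commanded when the call began, along the tool's axes at that moment; what a row does not reach only later rows make up. A row lasts 1/12 s, in which the tool goes at most 41.7 mm and 7.16 degrees, less where a joint would pass 70% of its speed; a pose out of reach is approached as far as the arm can. A call with a gripper value outside its range is refused whole. The fingers move at their own pace and stop on an object; "grip_force" is the grip in N (left out, the last holds). Time passes only in rows, so rows that repeat a pose let the fingers close. It gives the time, the measured TCP pose, the force and the opening at its end, in the units of the state.
- env.get_obs(): the state, without advancing time (a new reading comes with each control period).
- env.read_camera(name): name is "scene" or "side" or "wrist"; returns the picture (384x512x3 uint8, blue, green, red); there is no depth.
- env.calibration(name): a dict with "fx", "fy", "cx", "cy" (pixels), "cam_to_world" (4x4, takes a point from camera to world coordinates). Camera axes: x right, y down, z forward; pixel columns grow to the right and rows downward; lengths in m; the calibration is good to about 2 mm. The wrist camera is an equidistant fisheye: a pixel r from the principal point sees the ray r / f radians off the axis. A picture is of the moment at which its call begins: read the wrist's pose just before it. calibration takes no time and is no camera call; for the wrist camera it gives the pose at the moment of the call.
- env.sign_off(): hands the job in, once; it reports no verdict.
The state is a dict: "time_s": time; "qpos": joint angles; "joint_velocities": joint speeds; "effort": joint torques, N m; "tool_pos": TCP position; "tool_rot": TCP orientation; "force": force on the tool from outside, world axes, zero at the start; "wrist_torque": the same for the moment, N m; "grip_width": finger opening in m.
Only numpy, scipy, OpenCV 4.12 (cv2) and the standard library are available. Lean on these libraries where they do the work, as an engineer would, in place of code of your own. Each camera call takes 0.05 s, during which the arm holds its last target. There are 200 camera calls.

## Working session

There is one attempt and no reset: what is moved stays moved. The work goes in short steps, Python scripts to look and compute and a tool call to move; the robot and the scene stay as the last step left them, time stands still between calls to the robot, and variables do not carry over. Pictures are saved under pics/ and viewed, on a budget of 10 in all, crops included, one or two more only if the job needs it, and the job is handed in when it is done.

Besides the shell and the picture viewer there is one more tool, called after ">>>" as name(argument=value, ...), one argument or row to a line, values as JSON. send_rows: Moves the arm, as the interface text tells. Its arguments: {"type":"object","properties":{"series":{"type":"array"},"grip_force":{"type":"number"}},"required":["series"]}

```bash
mkdir -p pics; python3 - <<'E'
from cell import env
import cv2,numpy as np
for n in("scene","side"):
    cv2.imwrite(f"pics/{n}0.png",env.read_camera(n))
    c=env.calibration(n);print(n,c["fx"],c["cx"],c["cy"],np.round(c["cam_to_world"],3).tolist())
print(env.get_obs())
E
```

```text
scene 361.18871188304587 252.1556989046506 183.832229781887 [[-0.462, 0.605, -0.648, 1.075], [0.887, 0.32, -0.334, 0.268], [0.005, -0.729, -0.684, 0.616], [0.0, 0.0, 0.0, 1.0]]
side 438.0803699380558 254.5602385439673 189.2329658400344 [[0.976, -0.17, 0.134, 0.411], [-0.216, -0.738, 0.639, -0.737], [-0.01, -0.653, -0.757, 0.92], [0.0, 0.0, 0.0, 1.0]]
{'time_s': 0.1, 'qpos': array([-71.10124411,  18.43292074,  -4.01416161,  83.16947856,
         1.2953471 ,  78.54226185,  -3.25865159]), 'joint_velocities': array([ 0.02585221, -0.06893137, -0.04216886, -0.1349042 ,  0.10654846,
        0.07227287,  0.02977947]), 'effort': array([ 3.84575605e-05, -4.92572486e+01, -4.05776035e-01, -3.13398957e+01,
       -6.41905074e-02,  3.94690165e-02,  7.12013002e-05]), 'tool_pos': array([0.20174541, 0.61735588, 0.22157843]), 'tool_rot': array([-1.79900589e+02,  6.42037007e-03,  1.61910996e+02]), 'force': array([-0.71699072, -1.52800099,  0.50564078]), 'wrist_torque': array([ 0.03634128, -0.00231332,  0.04679712]), 'grip_width': 0.08704552164625075}
```

View pics/scene0.png

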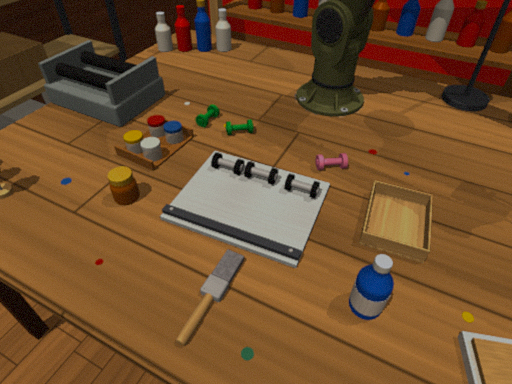

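View pics/side0.png

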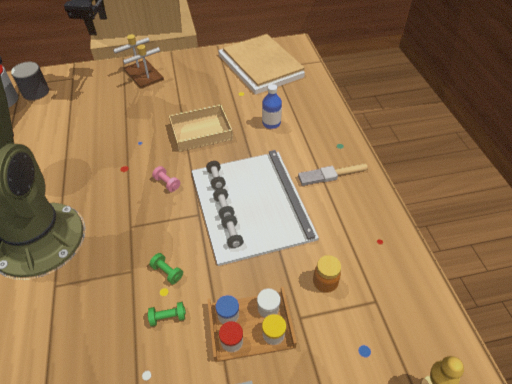

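Scene view: three steel and black rollers at px (228,163), (261,174) and (302,185) on the plate. Look-alikes to leave alone are green at (207,116) and (240,127), and pink at (332,161). The tray is at (398,220), bottle (372,288), stop bar along (165,208)-(298,255). The side view agrees, with rollers at (214,175), (224,204) and (232,234).

```bash
cat > h.py <<'E'
from cell import env
import cv2,numpy as np
def ray(n,p):
    c=env.calibration(n);T=np.array(c["cam_to_world"])
    d=T[:3,:3]@np.array([(p[0]-c["cx"])/c["fx"],(p[1]-c["cy"])/c["fy"],1.]);return T[:3,3],d
def onplane(n,p,z):
    o,d=ray(n,p);return o+d*(z-o[2])/d[2]
def two(p,q):
    (a,u),(b,v)=ray("scene",p),ray("side",q)
    s=np.linalg.lstsq(np.c_[u,-v],b-a,rcond=None)[0];A=a+u*s[0];B=b+v*s[1]
    return (A+B)/2,np.linalg.norm(A-B)
def proj(n,P):
    c=env.calibration(n);T=np.array(c["cam_to_world"]);x=T[:3,:3].T@(np.array(P)-T[:3,3])
    return np.array([c["fx"]*x[0]/x[2]+c["cx"],c["fy"]*x[1]/x[2]+c["cy"]])
E
python3 - <<'E'
from h import *
for n,box in(("scene",(160,145,335,262)),("side",(185,145,322,262))):
    im=cv2.imread(f"pics/{n}0.png");x0,y0,x1,y1=box;c=im[y0:y1,x0:x1]
    hsv=cv2.cvtColor(c,cv2.COLOR_BGR2HSV)
    w=((hsv[...,1]<40)&(hsv[...,2]>120)).astype(np.uint8)
    k,_=cv2.findContours(w,0,2);K=max(k,key=cv2.contourArea)
    r=cv2.approxPolyDP(cv2.convexHull(K),4,True)[:,0]+[x0,y0];print(n,"plate top poly",[(p.tolist(),np.round(onplane(n,p,.012),3).tolist()) for p in r])
    b=(hsv[...,2]<50).astype(np.uint8)
    N,_,st,ce=cv2.connectedComponentsWithStats(b)
    for i in range(1,N):
        if st[i,4]>15:
            p=ce[i]+[x0,y0];print(" dark",np.round(p,1),st[i,2:],np.round(onplane(n,p,.032),3))
    cv2.imwrite(f"pics/{n}c.png",cv2.resize(c,None,fx=4 if n=="side" else 4,fy=4,interpolation=2))
for nm,p,q in(("bottle cap",(383,262),(271,90)),("jar cap",(121,175),(328,266)),("tray mid",(398,235),(201,128))):
    print(nm,two(p,q))
E
```

```text
scene plate top poly [([170, 204], [0.651, -0.162, 0.012]), ([214, 151], [0.436, -0.178, 0.012]), ([329, 184], [0.415, 0.14, 0.012]), ([302, 250], [0.63, 0.155, 0.012])]
 dark [215.7 160.1] [10 15 91] [ 0.487 -0.139  0.032]
 dark [237.8 166.9] [11 15 97] [ 0.484 -0.077  0.032]
 dark [248.3 169.5] [10 16 93] [ 0.48  -0.049  0.032]
 dark [271.8 176.2] [ 9 16 87] [0.475 0.013 0.032]
 dark [288.7 182.3] [ 9 16 89] [0.476 0.057 0.032]
 dark [313.8 189.7] [ 9 16 86] [0.472 0.119 0.032]
 dark [232.6 235.3] [138  50 354] [0.677 0.019 0.032]
side plate top poly [([278, 152], [0.671, 0.156, 0.012]), ([317, 239], [0.688, -0.165, 0.012]), ([235, 261], [0.477, -0.182, 0.012]), ([216, 261], [0.433, -0.172, 0.012]), ([192, 170], [0.414, 0.14, 0.012])]
bottle cap (array([0.68147521, 0.29941568, 0.13054671]), np.float64(0.004447895777493746))
jar cap (array([ 0.67117368, -0.2750024 ,  0.06956976]), np.float64(0.002976334319470798))
tray mid (array([ 0.46949911,  0.32797623, -0.00922702]), np.float64(0.015399500267145044))
```

View pics/sidec.png

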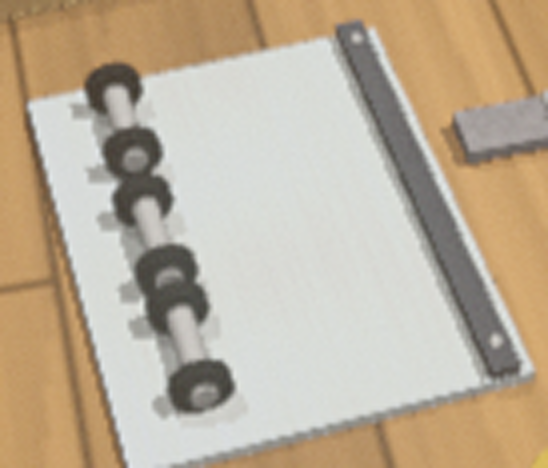

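The crop confirms three steel-shaft rollers with black tyres on the plate, just short of the near edge; the green and pink ones are elsewhere. Next I refine with the side view and plan the first move.

```bash
cat >> h.py <<'E'
from scipy.spatial.transform import Rotation as Ro
def goto(P,yaw):
    """shift (cm, tool axes) and rotvec (deg) from measured pose to tool-down pose"""
    o=env.get_obs();R=Ro.from_euler("xyz",o["tool_rot"],degrees=True);G=Ro.from_euler("xyz",[180,0,yaw],degrees=True)
    print("travel cm",np.round(R.inv().apply(np.array(P)-o["tool_pos"])*100,2),"dr",np.round((R.inv()*G).as_rotvec(degrees=True),2))
E
python3 - <<'E'
from h import *
im=cv2.imread("pics/side0.png");hsv=cv2.cvtColor(im,cv2.COLOR_BGR2HSV)
x0,y0,x1,y1=195,155,250,252
b=(hsv[y0:y1,x0:x1,2]<95).astype(np.uint8)
N,_,st,ce=cv2.connectedComponentsWithStats(b)
for i in range(1,N):
    if st[i,4]>15:
        p=ce[i]+[x0,y0];print(" dark",np.round(p,1),st[i,2:],np.round(onplane("side",p,.032),3))
# bar, from side crop: foot of near face & top edges
x0,y0,x1,y1=262,148,322,246
b=(hsv[y0:y1,x0:x1,2]<110).astype(np.uint8)&(hsv[y0:y1,x0:x1,1]<80)
k,_=cv2.findContours(b,0,2);K=max(k,key=cv2.contourArea);r=cv2.boxPoints(cv2.minAreaRect(K))+[x0,y0]
for p in r: print("bar corner",p,np.round(onplane("side",p,.024),3),np.round(onplane("side",p,.012),3))
# tray rim corners: side crop px
for n in("scene","side"):
    im=cv2.imread(f"pics/{n}0.png");c=im[175:265,355:440] if n=="scene" else im[98:155,162:238]
    cv2.imwrite(f"pics/tray_{n}.png",cv2.resize(c,(420,420*c.shape[0]//c.shape[1]),interpolation=2));print(c.shape)
a=cv2.imread("pics/tray_scene.png");b=cv2.imread("pics/tray_side.png");H=max(len(a),len(b))
f=lambda i:cv2.copyMakeBorder(cv2.resize(i,(400,400*i.shape[0]//i.shape[1])),0,480-400*i.shape[0]//i.shape[1],0,0,0)
cv2.imwrite("pics/tray.png",np.hstack([f(a),f(b)]))
goto([0.43,0.085,0.15],183.5)
E
```

```text
dark [212.3 165.5] [13 12 83] [0.472 0.125 0.032]
 dark [218.4 187.6] [ 17  24 190] [0.475 0.04  0.032]
 dark [226.8 215.9] [ 18  21 198] [ 0.48  -0.059  0.032]
 dark [234.2 240.1] [ 16  13 108] [ 0.485 -0.136  0.032]
bar corner [263.68505478 155.30783081] [0.624 0.14  0.024] [0.627 0.152 0.012]
bar corner [270. 152.] [0.645 0.149 0.024] [0.648 0.161 0.012]
bar corner [314.39146042 236.74732208] [ 0.68  -0.165  0.024] [ 0.684 -0.157  0.012]
bar corner [308.0765152  240.05515289] [ 0.662 -0.171  0.024] [ 0.666 -0.163  0.012]
(90, 85, 3)
(57, 76, 3)
travel cm [-38.23 -43.5    7.24] dr [-1.000e-01 -1.000e-02 -2.159e+01]
```

View pics/tray.png

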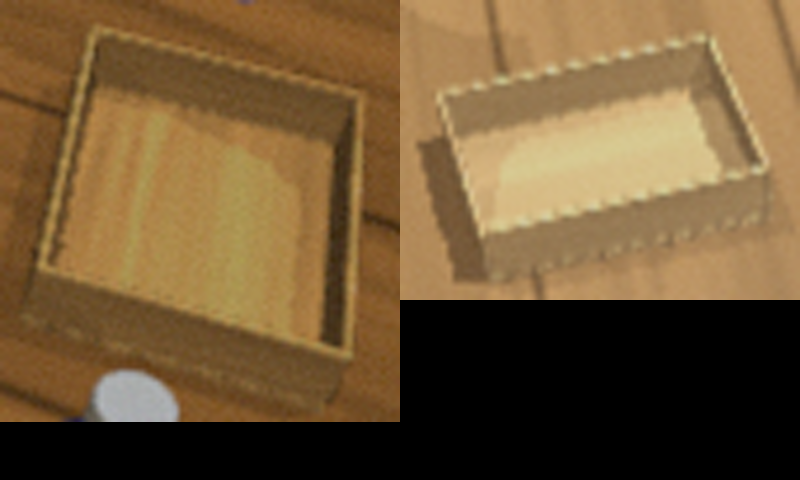

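The tray is open and empty, with its rim corners at scene px (375,181), (432,195), (429,250) and (364,232). Moving to behind the roller at y≈+0.088.

>>> send_rows(
  series=[
    {"travel":[-38.2,-43.5,7.2],"dr":[0,0,-21.6],"claw":0.6},
    {"travel":[-38.2,-43.5,7.2],"dr":[0,0,-21.6],"claw":0.6},
    {"travel":[-38.2,-43.5,7.2],"dr":[0,0,-21.6],"claw":0.6},
    {"travel":[-38.2,-43.5,7.2],"dr":[0,0,-21.6],"claw":0.6},
    {"travel":[-38.2,-43.5,7.2],"dr":[0,0,-21.6],"claw":0.6},
    {"travel":[-38.2,-43.5,7.2],"dr":[0,0,-21.6],"claw":0.6},
    {"travel":[-38.2,-43.5,7.2],"dr":[0,0,-21.6],"claw":0.6},
    {"travel":[-38.2,-43.5,7.2],"dr":[0,0,-21.6],"claw":0.6},
    {"travel":[-38.2,-43.5,7.2],"dr":[0,0,-21.6],"claw":0.6},
    {"travel":[-38.2,-43.5,7.2],"dr":[0,0,-21.6],"claw":0.6},
    {"travel":[-38.2,-43.5,7.2],"dr":[0,0,-21.6],"claw":0.6},
    {"travel":[-38.2,-43.5,7.2],"dr":[0,0,-21.6],"claw":0.6},
  ],
)

```text
time_s: 1.1
tool_pos: [0.3974, 0.1597, 0.1605]
tool_rot: [180.0, 0.0, -176.5]
force: [0.7, 0.9, -0.6]
grip_width: 0.015
```

```bash
python3 - <<'E'
from h import *
for n,L in(("scene",[(375.2,181.4),(431.9,194.8),(429.4,250.4),(363.9,232)]),("side",[(169.6,115.7),(220.9,105.2),(231.4,129.4),(178.2,141.7)])):
    P=np.array([onplane(n,p,.04) for p in L]);print(n,np.round(P[:,:2],3).tolist(),P.mean(0).round(3))
goto([0.43,0.085,0.15],183.5);print(env.get_obs())
E
```

```text
scene [[0.386, 0.239], [0.371, 0.364], [0.536, 0.381], [0.55, 0.256]] [0.461 0.31  0.04 ]
side [[0.375, 0.36], [0.539, 0.375], [0.551, 0.254], [0.389, 0.236]] [0.464 0.306 0.04 ]
travel cm [-2.79 -7.66  1.05] dr [0.02 0.   0.02]
{'time_s': 1.1, 'qpos': array([-42.5286317 ,  -7.20065524,  15.99725821, 117.95997828,
         2.09923383,  68.96483571,  66.11374122]), 'joint_velocities': array([27.32688641, -0.70265636, 36.78372847,  6.5609351 ,  5.08865058,
       -7.75782974, 61.11848051]), 'effort': array([ -2.53832102, -22.33127654,  -2.97275998, -28.92666399,
        -0.1242379 ,   0.5654167 ,  -1.15568653]), 'tool_pos': array([0.39743233, 0.15974748, 0.16049067]), 'tool_rot': array([ 1.79976342e+02,  3.63634966e-03, -1.76481744e+02]), 'force': array([ 0.65670986,  0.85955128, -0.58729754]), 'wrist_torque': array([ 0.01392452, -0.05710653,  0.00299813]), 'grip_width': 0.015043719113894571}
```

>>> send_rows(
  series=[
    {"travel":[0,0,0],"dr":[0,0,0],"claw":0.6},
    {"travel":[0,0,0],"dr":[0,0,0],"claw":0.6},
  ],
)

```text
time_s: 1.27
tool_pos: [0.3976, 0.1595, 0.1604]
tool_rot: [180.0, -0.1, -176.8]
force: [-0.3, 0.1, -0.3]
grip_width: 0.0079
```

```bash
python3 - <<'E'
from h import *
goto([0.436,0.0855,0.10],183.5);goto([0.436,0.0855,0.024],183.5)
E
```

```text
travel cm [-3.42 -7.6   6.04] dr [ 0.01 -0.05 -0.32]
travel cm [-3.43 -7.6  13.64] dr [ 0.01 -0.05 -0.32]
```

>>> send_rows(
  series=[
    {"travel":[-3.4,-7.6,6.0],"dr":[0,0,-0.3],"claw":0.6},
    {"travel":[-3.4,-7.6,6.0],"dr":[0,0,-0.3],"claw":0.6},
    {"travel":[-3.4,-7.6,6.0],"dr":[0,0,-0.3],"claw":0.6},
    {"travel":[-3.4,-7.6,6.0],"dr":[0,0,-0.3],"claw":0.6},
    {"travel":[-3.4,-7.6,9.0],"dr":[0,0,-0.3],"claw":0.6},
    {"travel":[-3.4,-7.6,11.0],"dr":[0,0,-0.3],"claw":0.6},
    {"travel":[-3.4,-7.6,12.6],"dr":[0,0,-0.3],"claw":0.6},
    {"travel":[-3.4,-7.6,13.6],"dr":[0,0,-0.3],"claw":0.6},
    {"travel":[-3.4,-7.6,13.6],"dr":[0,0,-0.3],"claw":0.6},
    {"travel":[-3.4,-7.6,13.6],"dr":[0,0,-0.3],"claw":0.6},
  ],
)

```text
time_s: 2.1
tool_pos: [0.4358, 0.0892, 0.0251]
tool_rot: [180.0, -0.0, -176.1]
force: [0.2, -0.4, 1.5]
grip_width: 0.006
```

```bash
python3 - <<'E'
from h import *
cv2.imwrite("pics/w1.png",env.read_camera("wrist"));cv2.imwrite("pics/s1.png",env.read_camera("side")[130:270,150:330].repeat(4,0).repeat(4,1))
o=env.get_obs();print(o["tool_pos"],o["tool_rot"],o["force"],o["grip_width"])
E
```

```text
[0.43685045 0.08898082 0.02601924] [ 1.79950020e+02  1.12909253e-01 -1.76140058e+02] [-0.32007468 -0.21839676  0.00462652] 0.005886462112978333
```

View pics/w1.png

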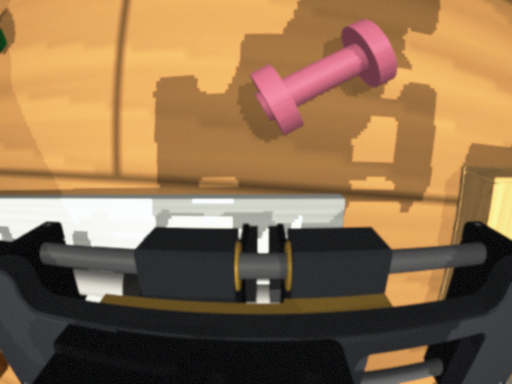

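The wrist camera looks back toward the robot: fingers nearly shut at px (265,265), the plate's near edge at (340,200), and the pink look-alike well clear. Starting to push slowly and sampling the force.

>>> send_rows(
  series=[
    {"travel":[0,-0.2,0.1],"dr":[0,0,-0.4],"claw":0.6},
    {"travel":[-0.3,-0.3,0.2],"dr":[0,0,-0.4],"claw":0.6},
    {"travel":[-0.6,-0.3,0.2],"dr":[0,0,-0.4],"claw":0.6},
    {"travel":[-0.9,-0.3,0.2],"dr":[0,0,-0.4],"claw":0.6},
    {"travel":[-1.2,-0.3,0.2],"dr":[0,0,-0.4],"claw":0.6},
    {"travel":[-1.2,-0.3,0.2],"dr":[0,0,-0.4],"claw":0.6},
  ],
)

```text
time_s: 2.7
tool_pos: [0.4491, 0.0859, 0.0231]
tool_rot: [-180.0, 0.1, -175.8]
force: [-0.2, -1.3, 0.0]
grip_width: 0.0059
```

>>> send_rows(
  series=[
    {"travel":[-0.2,0,0],"dr":[0,0,0],"claw":0.6},
  ],
)

```text
time_s: 2.78
tool_pos: [0.45, 0.0859, 0.0228]
tool_rot: [-180.0, -0.0, -175.8]
force: [0.2, -0.2, 0.1]
grip_width: 0.0058
```

>>> send_rows(
  series=[
    {"travel":[-0.2,0,0],"dr":[0,0,0],"claw":0.6},
  ],
)

```text
time_s: 2.87
tool_pos: [0.4521, 0.0861, 0.0228]
tool_rot: [180.0, -0.0, -175.8]
force: [0.7, 0.5, 0.5]
grip_width: 0.0059
```

>>> send_rows(
  series=[
    {"travel":[-0.2,0,0],"dr":[0,0,0],"claw":0.6},
  ],
)

```text
time_s: 2.95
tool_pos: [0.4541, 0.0863, 0.0228]
tool_rot: [180.0, -0.0, -175.8]
force: [0.0, 0.1, -0.2]
grip_width: 0.006
```

>>> send_rows(
  series=[
    {"travel":[-0.2,0,0],"dr":[0,0,0],"claw":0.6},
  ],
)

```text
time_s: 3.03
tool_pos: [0.4562, 0.0864, 0.0228]
tool_rot: [180.0, -0.0, -175.8]
force: [0.1, -0.4, 0.0]
grip_width: 0.0061
```

>>> send_rows(
  series=[
    {"travel":[-0.2,0,0],"dr":[0,0,0],"claw":0.6},
  ],
)

```text
time_s: 3.12
tool_pos: [0.4582, 0.0866, 0.0228]
tool_rot: [180.0, -0.0, -175.8]
force: [-1.2, -1.0, 0.7]
grip_width: 0.0062
```

>>> send_rows(
  series=[
    {"travel":[-0.2,0,0],"dr":[0,0,0],"claw":0.6},
  ],
)

```text
time_s: 3.2
tool_pos: [0.4603, 0.0868, 0.0229]
tool_rot: [180.0, 0.0, -175.8]
force: [-1.4, 0.6, 0.3]
grip_width: 0.0061
```

>>> send_rows(
  series=[
    {"travel":[-0.2,0,0],"dr":[0,0,0],"claw":0.6},
  ],
)

```text
time_s: 3.28
tool_pos: [0.4623, 0.0869, 0.0229]
tool_rot: [180.0, 0.0, -175.8]
force: [-0.6, -0.6, 0.3]
grip_width: 0.0058
```

>>> send_rows(
  series=[
    {"travel":[-0.2,0,0],"dr":[0,0,0],"claw":0.6},
  ],
)

```text
time_s: 3.37
tool_pos: [0.4643, 0.087, 0.0229]
tool_rot: [180.0, 0.0, -175.8]
force: [-0.3, 0.6, 0.4]
grip_width: 0.0062
```

>>> send_rows(
  series=[
    {"travel":[-0.2,0,0],"dr":[0,0,0],"claw":0.6},
  ],
)

```text
time_s: 3.45
tool_pos: [0.4663, 0.0872, 0.0229]
tool_rot: [180.0, 0.0, -175.8]
force: [-0.3, -0.1, 0.2]
grip_width: 0.0064
```

>>> send_rows(
  series=[
    {"travel":[-0.2,0,0],"dr":[0,0,0],"claw":0.6},
  ],
)

```text
time_s: 3.53
tool_pos: [0.4683, 0.0873, 0.0229]
tool_rot: [180.0, 0.0, -175.8]
force: [-1.1, 0.0, 0.7]
grip_width: 0.0061
```

>>> send_rows(
  series=[
    {"travel":[-0.2,0,0],"dr":[0,0,0],"claw":0.6},
  ],
)

```text
time_s: 3.62
tool_pos: [0.4703, 0.0875, 0.0229]
tool_rot: [180.0, 0.0, -175.8]
force: [-0.0, 0.0, 0.4]
grip_width: 0.006
```

>>> send_rows(
  series=[
    {"travel":[-0.2,0,0],"dr":[0,0,0],"claw":0.6},
  ],
)

```text
time_s: 3.7
tool_pos: [0.4722, 0.0876, 0.0228]
tool_rot: [180.0, 0.0, -175.8]
force: [-0.2, -0.0, 0.4]
grip_width: 0.0061
```

>>> send_rows(
  series=[
    {"travel":[-0.3,0,0],"dr":[0,0,0.1],"claw":0.6},
    {"travel":[-0.6,0,0],"dr":[0,0,0.2],"claw":0.6},
    {"travel":[-0.9,0,0],"dr":[0,0,0.3],"claw":0.6},
    {"travel":[-1.2,0,0],"dr":[0,0,0.4],"claw":0.6},
    {"travel":[-1.5,0,0],"dr":[0,0,0.4],"claw":0.6},
    {"travel":[-1.8,0,0],"dr":[0,0,0.4],"claw":0.6},
    {"travel":[-2.1,0,0],"dr":[0,0,0.4],"claw":0.6},
    {"travel":[-2.4,0,0],"dr":[0,0,0.4],"claw":0.6},
    {"travel":[-2.7,0,0],"dr":[0,0,0.4],"claw":0.6},
    {"travel":[-3.0,0,0],"dr":[0,0,0.4],"claw":0.6},
  ],
)

```text
time_s: 4.53
tool_pos: [0.5022, 0.0898, 0.0228]
tool_rot: [180.0, -0.0, -176.2]
force: [-0.3, -0.2, -0.0]
grip_width: 0.0062
```

>>> send_rows(
  series=[
    {"travel":[-0.3,0,0],"dr":[0,0,0],"claw":0.6},
    {"travel":[-0.6,0,0],"dr":[0,0,0],"claw":0.6},
    {"travel":[-0.9,0,0],"dr":[0,0,0],"claw":0.6},
    {"travel":[-1.2,0,0],"dr":[0,0,0],"claw":0.6},
    {"travel":[-1.5,0,0],"dr":[0,0,0],"claw":0.6},
    {"travel":[-1.8,0,0],"dr":[0,0,0],"claw":0.6},
    {"travel":[-2.1,0,0],"dr":[0,0,0],"claw":0.6},
    {"travel":[-2.4,0,0],"dr":[0,0,0],"claw":0.6},
    {"travel":[-2.7,0,0],"dr":[0,0,0],"claw":0.6},
    {"travel":[-3.0,0,0],"dr":[0,0,0],"claw":0.6},
  ],
)

```text
time_s: 5.37
tool_pos: [0.5322, 0.0918, 0.0228]
tool_rot: [180.0, 0.0, -176.2]
force: [0.3, -0.2, 0.3]
grip_width: 0.006
```

```bash
cat >> h.py <<'E'
def tyres(n,v=60):
    """dark blobs on the plate area, at axis height"""
    im=env.read_camera(n);hsv=cv2.cvtColor(im,cv2.COLOR_BGR2HSV)
    N,_,st,ce=cv2.connectedComponentsWithStats((hsv[...,2]<v).astype(np.uint8))
    for i in range(1,N):
        P=onplane(n,ce[i],.032)
        if 15<st[i,4]<2500 and .4<P[0]<.72 and -.2<P[1]<.2: print(n,np.round(ce[i],1),st[i,2:],np.round(P[:2],4))
    return im
E
python3 - <<'E'
from h import *
im=tyres("scene",50);im2=tyres("side",95)
cv2.imwrite("pics/m1.png",np.vstack([cv2.resize(im[140:270,150:345],None,fx=3,fy=3)[:300],cv2.resize(im2[140:240,190:385],None,fx=3,fy=3)]))
E
```

```text
scene [215.8 160. ] [10 15 89] [ 0.4863 -0.1393]
scene [237.9 166.9] [10 15 95] [ 0.4836 -0.0765]
scene [291.9 190. ] [ 37  28 461] [0.4968 0.0745]
scene [276.2 203.8] [ 10  17 104] [0.5542 0.0609]
scene [303.1 212.4] [ 10  18 109] [0.5502 0.1235]
scene [230.7 234.8] [136  49 295] [0.6776 0.0151]
side [219.6 193.3] [15 12 97] [0.475  0.0193]
side [226.8 215.9] [ 18  21 196] [ 0.4805 -0.0592]
side [234.1 240.1] [ 16  13 104] [ 0.4849 -0.1361]
```

View pics/m1.png

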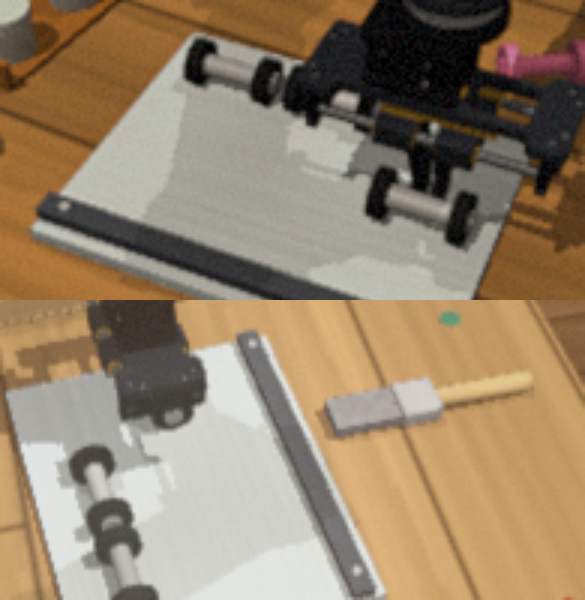

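The picture shows the roller ahead of the fingers at (276,204)-(303,212), square with the plate; the other two are untouched. Continuing through the full-turn window with samples.

>>> send_rows(
  series=[
    {"travel":[-0.3,0,0],"dr":[0,0,0],"claw":0.6},
    {"travel":[-0.6,0,0],"dr":[0,0,0],"claw":0.6},
    {"travel":[-0.9,0,0],"dr":[0,0,0],"claw":0.6},
    {"travel":[-1.2,0,0],"dr":[0,0,0],"claw":0.6},
    {"travel":[-1.5,0,0],"dr":[0,0,0],"claw":0.6},
    {"travel":[-1.8,0,0],"dr":[0,0,0],"claw":0.6},
    {"travel":[-2.1,0,0],"dr":[0,0,0],"claw":0.6},
    {"travel":[-2.4,0,0],"dr":[0,0,0],"claw":0.6},
    {"travel":[-2.7,0,0],"dr":[0,0,0],"claw":0.6},
    {"travel":[-3.0,0,0],"dr":[0,0,0],"claw":0.6},
  ],
)

```text
time_s: 6.3
tool_pos: [0.5621, 0.0938, 0.0228]
tool_rot: [180.0, 0.0, -176.2]
force: [0.3, 0.3, -0.6]
grip_width: 0.0059
```

>>> send_rows(
  series=[
    {"travel":[-0.25,0,0],"dr":[0,0,0],"claw":0.6},
  ],
)

```text
time_s: 6.38
tool_pos: [0.5647, 0.094, 0.0229]
tool_rot: [180.0, 0.0, -176.2]
force: [-0.2, -0.1, 0.2]
grip_width: 0.0058
```

>>> send_rows(
  series=[
    {"travel":[-0.25,0,0],"dr":[0,0,0],"claw":0.6},
  ],
)

```text
time_s: 6.47
tool_pos: [0.5671, 0.0941, 0.0229]
tool_rot: [180.0, 0.0, -176.2]
force: [-0.5, 0.5, 0.3]
grip_width: 0.0057
```

>>> send_rows(
  series=[
    {"travel":[-0.25,0,0],"dr":[0,0,0],"claw":0.6},
  ],
)

```text
time_s: 6.55
tool_pos: [0.5695, 0.0943, 0.0228]
tool_rot: [180.0, -0.0, -176.2]
force: [0.7, 1.0, -0.0]
grip_width: 0.0058
```

>>> send_rows(
  series=[
    {"travel":[-0.25,0,0],"dr":[0,0,0],"claw":0.6},
  ],
)

```text
time_s: 6.63
tool_pos: [0.572, 0.0944, 0.0229]
tool_rot: [180.0, 0.0, -176.2]
force: [0.0, 0.0, 0.5]
grip_width: 0.0057
```

>>> send_rows(
  series=[
    {"travel":[-0.25,0,0],"dr":[0,0,0],"claw":0.6},
  ],
)

```text
time_s: 6.72
tool_pos: [0.5745, 0.0946, 0.0229]
tool_rot: [180.0, 0.0, -176.2]
force: [-0.5, -0.1, 0.9]
grip_width: 0.0058
```

>>> send_rows(
  series=[
    {"travel":[-0.25,0,0],"dr":[0,0,0],"claw":0.6},
  ],
)

```text
time_s: 6.8
tool_pos: [0.577, 0.0948, 0.0228]
tool_rot: [180.0, 0.0, -176.2]
force: [0.0, -0.2, -1.0]
grip_width: 0.0057
```

>>> send_rows(
  series=[
    {"travel":[-0.25,0,0],"dr":[0,0,0],"claw":0.6},
  ],
)

```text
time_s: 6.88
tool_pos: [0.5795, 0.095, 0.0229]
tool_rot: [180.0, 0.0, -176.2]
force: [-0.1, 0.6, 0.2]
grip_width: 0.0062
```

>>> send_rows(
  series=[
    {"travel":[-0.25,0,0],"dr":[0,0,0],"claw":0.6},
  ],
)

```text
time_s: 6.97
tool_pos: [0.582, 0.0951, 0.0229]
tool_rot: [180.0, 0.0, -176.2]
force: [-0.4, -0.2, -0.2]
grip_width: 0.0062
```

>>> send_rows(
  series=[
    {"travel":[-0.25,0,0],"dr":[0,0,0],"claw":0.6},
  ],
)

```text
time_s: 7.05
tool_pos: [0.5845, 0.0953, 0.0229]
tool_rot: [180.0, 0.0, -176.2]
force: [0.1, 0.6, 0.2]
grip_width: 0.0059
```

>>> send_rows(
  series=[
    {"travel":[-0.25,0,0],"dr":[0,0,0],"claw":0.6},
  ],
)

```text
time_s: 7.13
tool_pos: [0.587, 0.0954, 0.0229]
tool_rot: [180.0, 0.0, -176.2]
force: [-0.3, -0.0, -0.0]
grip_width: 0.0062
```

>>> send_rows(
  series=[
    {"travel":[-0.25,0,0],"dr":[0,0,0],"claw":0.6},
  ],
)

```text
time_s: 7.22
tool_pos: [0.5895, 0.0957, 0.0229]
tool_rot: [180.0, 0.0, -176.2]
force: [0.1, 0.0, -0.2]
grip_width: 0.006
```

>>> send_rows(
  series=[
    {"travel":[-0.25,0,0],"dr":[0,0,0],"claw":0.6},
  ],
)

```text
time_s: 7.3
tool_pos: [0.592, 0.0958, 0.0228]
tool_rot: [180.0, 0.0, -176.2]
force: [-0.1, 0.0, 0.0]
grip_width: 0.006
```

```bash
python3 - <<'E'
from h import *
im=tyres("scene",50)
for p in((269.3,153.3),(305.7,235)): print("bar near top edge",onplane("side",p,.024))
E
```

```text
scene [215.7 159.9] [10 15 87] [ 0.4859 -0.1396]
scene [237.8 166.9] [10 15 91] [ 0.4835 -0.0767]
scene [281.9 209. ] [ 39  29 485] [0.5628 0.0786]
scene [231.7 235.1] [138  49 293] [0.6773 0.0171]
scene [265.8 222.5] [ 11  18 118] [0.6142 0.0641]
scene [293.6 232. ] [ 11  19 120] [0.6106 0.1266]
bar near top edge [0.64169748 0.1442272  0.024     ]
bar near top edge [ 0.66108163 -0.1551649   0.024     ]
```

No second peak, so this roller is sound. The stop is due when the TCP reaches x≈0.606–0.62. I'll creep towards it.

>>> send_rows(
  series=[
    {"travel":[-0.2,0,0],"dr":[0,0,0],"claw":0.6},
    {"travel":[-0.4,0,0],"dr":[0,0,0],"claw":0.6},
    {"travel":[-0.6,0,0],"dr":[0,0,0],"claw":0.6},
    {"travel":[-0.8,0,0],"dr":[0,0,0],"claw":0.6},
    {"travel":[-0.9,0,0],"dr":[0,0,0],"claw":0.6},
  ],
)

```text
time_s: 7.77
tool_pos: [0.6011, 0.0964, 0.0229]
tool_rot: [180.0, 0.0, -176.2]
force: [0.2, -0.9, -0.7]
grip_width: 0.0057
```

>>> send_rows(
  series=[
    {"travel":[-0.1,0,0],"dr":[0,0,0],"claw":0.6},
  ],
)

```text
time_s: 7.85
tool_pos: [0.602, 0.0964, 0.0229]
tool_rot: [180.0, 0.0, -176.2]
force: [-0.5, 0.5, 0.1]
grip_width: 0.0061
```

>>> send_rows(
  series=[
    {"travel":[-0.1,0,0],"dr":[0,0,0],"claw":0.6},
  ],
)

```text
time_s: 7.93
tool_pos: [0.6028, 0.0965, 0.0228]
tool_rot: [180.0, -0.0, -176.2]
force: [-0.7, 0.0, -0.6]
grip_width: 0.0061
```

>>> send_rows(
  series=[
    {"travel":[-0.1,0,0],"dr":[0,0,0],"claw":0.6},
  ],
)

```text
time_s: 8.02
tool_pos: [0.6037, 0.0966, 0.0228]
tool_rot: [180.0, -0.0, -176.2]
force: [0.2, -0.4, 1.1]
grip_width: 0.0059
```

```bash
python3 - <<'E'
from h import *
im=tyres("scene",50)
E
```

```text
scene [215.7 159.8] [10 15 86] [ 0.4858 -0.1397]
scene [237.8 166.8] [10 15 92] [ 0.4834 -0.0769]
scene [279.6 213.1] [ 39  29 487] [0.5762 0.0791]
scene [234.5 236. ] [138  49 288] [0.6768 0.0235]
scene [263.6 226.5] [ 11  18 120] [0.6263 0.065 ]
scene [291.7 236.4] [ 11  20 127] [0.623  0.1275]
```

>>> send_rows(
  series=[
    {"travel":[-0.1,0,0],"dr":[0,0,0],"claw":0.6},
  ],
)

```text
time_s: 8.15
tool_pos: [0.6047, 0.0966, 0.0229]
tool_rot: [180.0, -0.0, -176.2]
force: [-0.7, 0.2, 1.3]
grip_width: 0.0062
```

>>> send_rows(
  series=[
    {"travel":[-0.1,0,0],"dr":[0,0,0],"claw":0.6},
  ],
)

```text
time_s: 8.23
tool_pos: [0.6051, 0.0967, 0.0228]
tool_rot: [180.0, -0.1, -176.2]
force: [-3.5, -0.2, 2.0]
grip_width: 0.0061
```

>>> send_rows(
  series=[
    {"travel":[-0.1,0,0],"dr":[0,0,0],"claw":0.6},
  ],
)

```text
time_s: 8.32
tool_pos: [0.6052, 0.0967, 0.0226]
tool_rot: [180.0, -0.2, -176.2]
force: [-5.3, -1.4, 2.9]
grip_width: 0.0057
```

Stop contact at TCP x=0.605 with about 5 N. Backing off, checking squareness, and going behind the middle roller.

>>> send_rows(
  series=[
    {"travel":[0.5,0,0],"dr":[0,0,0],"claw":0.6},
    {"travel":[2.5,0,0],"dr":[0,0,0],"claw":0.6},
    {"travel":[3.5,0,-3],"dr":[0,0,0],"claw":0.6},
    {"travel":[5,0,-7],"dr":[0,0,0],"claw":0.6},
    {"travel":[8,-3,-8],"dr":[0,0,0],"claw":0.6},
    {"travel":[11,-6,-8],"dr":[0,0,0],"claw":0.6},
    {"travel":[14,-9,-8],"dr":[0,0,0],"claw":0.6},
    {"travel":[16.5,-10.5,-8],"dr":[0,0,0],"claw":0.6},
    {"travel":[17.3,-10.7,-8],"dr":[0,0,0],"claw":0.6},
    {"travel":[17.3,-10.7,-8],"dr":[0,0,0],"claw":0.6},
    {"travel":[17.3,-10.7,-8],"dr":[0,0,0],"claw":0.6},
  ],
)

```text
time_s: 9.23
tool_pos: [0.4422, -0.0207, 0.1034]
tool_rot: [179.9, 0.2, -176.2]
force: [1.2, 0.9, 1.0]
grip_width: 0.0062
```

```bash
python3 - <<'E'
from h import *
tyres("scene",50);tyres("side",80)
print(env.get_obs()["tool_pos"],env.get_obs()["tool_rot"]);goto([.4375,-.0205,.1],183.7);goto([.4375,-.0205,.023],183.7)
E
```

```text
scene [215.7 159.9] [10 15 91] [ 0.4861 -0.1397]
scene [237.9 167. ] [11 15 99] [ 0.4838 -0.0763]
scene [248.3 169.5] [10 16 96] [ 0.4801 -0.0491]
scene [271.8 176.2] [ 9 16 87] [0.4753 0.0128]
scene [232.8 235.5] [138  49 303] [0.6773 0.0197]
scene [263.5 226.9] [ 11  19 122] [0.6274 0.0652]
scene [291.4 236.9] [ 11  19 122] [0.6245 0.1275]
side [202.4 152.6] [  39   52 1180] [0.4522 0.183 ]
side [211.7 191.5] [ 33  17 254] [0.4556 0.0303]
side [221.4 213.4] [ 5 10 20] [ 0.4685 -0.0482]
[ 0.44273821 -0.02032372  0.10326552] [-1.79995466e+02  1.14432790e-01 -1.76088840e+02]
travel cm [0.52 0.02 0.33] dr [-0.    0.11  0.21]
travel cm [0.54 0.02 8.03] dr [-0.    0.11  0.21]
```

>>> send_rows(
  series=[
    {"travel":[0.5,0,3],"dr":[0,0,0.2],"claw":0.6},
    {"travel":[0.5,0,6],"dr":[0,0,0.2],"claw":0.6},
    {"travel":[0.5,0,7.5],"dr":[0,0,0.2],"claw":0.6},
    {"travel":[0.5,0,8.0],"dr":[0,0,0.2],"claw":0.6},
    {"travel":[0.5,0,8.0],"dr":[0,0,0.2],"claw":0.6},
    {"travel":[0.2,0,8.0],"dr":[0,0,0.2],"claw":0.6},
    {"travel":[-0.2,0,8.0],"dr":[0,0,0.2],"claw":0.6},
    {"travel":[-0.6,0,8.0],"dr":[0,0,0.2],"claw":0.6},
    {"travel":[-0.9,0,8.0],"dr":[0,0,0.2],"claw":0.6},
    {"travel":[-1.1,0,8.0],"dr":[0,0,0.2],"claw":0.6},
  ],
)

```text
time_s: 10.17
tool_pos: [0.4535, -0.0206, 0.0236]
tool_rot: [180.0, 0.1, -176.4]
force: [-0.6, -1.4, 0.3]
grip_width: 0.0061
```

>>> send_rows(
  series=[
    {"travel":[-0.1,0,0],"dr":[0,0,0],"claw":0.6},
  ],
)

```text
time_s: 10.25
tool_pos: [0.454, -0.0206, 0.0233]
tool_rot: [180.0, 0.1, -176.4]
force: [-0.4, 0.3, -0.6]
grip_width: 0.0058
```

>>> send_rows(
  series=[
    {"travel":[-0.1,0,0],"dr":[0,0,0],"claw":0.6},
  ],
)

```text
time_s: 10.33
tool_pos: [0.4544, -0.0206, 0.023]
tool_rot: [180.0, 0.0, -176.4]
force: [0.6, -0.1, 0.3]
grip_width: 0.0058
```

>>> send_rows(
  series=[
    {"travel":[-0.15,0,0],"dr":[0,0,0],"claw":0.6},
  ],
)

```text
time_s: 10.42
tool_pos: [0.4556, -0.0206, 0.0229]
tool_rot: [180.0, -0.0, -176.4]
force: [0.2, 1.3, 0.3]
grip_width: 0.0061
```

>>> send_rows(
  series=[
    {"travel":[-0.15,0,0],"dr":[0,0,0],"claw":0.6},
  ],
)

```text
time_s: 10.5
tool_pos: [0.457, -0.0204, 0.0228]
tool_rot: [180.0, -0.0, -176.4]
force: [-0.9, 0.5, 0.2]
grip_width: 0.0058
```

>>> send_rows(
  series=[
    {"travel":[-0.15,0,0],"dr":[0,0,0],"claw":0.6},
  ],
)

```text
time_s: 10.58
tool_pos: [0.4587, -0.0203, 0.0228]
tool_rot: [180.0, -0.0, -176.4]
force: [-0.3, -0.0, -0.2]
grip_width: 0.006
```

>>> send_rows(
  series=[
    {"travel":[-0.15,0,0],"dr":[0,0,0],"claw":0.6},
  ],
)

```text
time_s: 10.67
tool_pos: [0.4602, -0.0202, 0.0228]
tool_rot: [180.0, -0.0, -176.4]
force: [-0.6, 0.9, -0.1]
grip_width: 0.0057
```

>>> send_rows(
  series=[
    {"travel":[-0.15,0,0],"dr":[0,0,0],"claw":0.6},
  ],
)

```text
time_s: 10.75
tool_pos: [0.4617, -0.0201, 0.0228]
tool_rot: [180.0, -0.0, -176.4]
force: [1.2, 0.3, -0.9]
grip_width: 0.0062
```

>>> send_rows(
  series=[
    {"travel":[-0.15,0,0],"dr":[0,0,0],"claw":0.6},
  ],
)

```text
time_s: 10.83
tool_pos: [0.4633, -0.02, 0.0229]
tool_rot: [180.0, 0.0, -176.4]
force: [-0.1, -1.1, 0.2]
grip_width: 0.006
```

>>> send_rows(
  series=[
    {"travel":[-0.15,0,0],"dr":[0,0,0],"claw":0.6},
  ],
)

```text
time_s: 10.92
tool_pos: [0.4648, -0.02, 0.0228]
tool_rot: [180.0, 0.0, -176.4]
force: [0.9, 0.3, -0.3]
grip_width: 0.0061
```

>>> send_rows(
  series=[
    {"travel":[-0.15,0,0],"dr":[0,0,0],"claw":0.6},
  ],
)

```text
time_s: 11.0
tool_pos: [0.4663, -0.0199, 0.0228]
tool_rot: [180.0, -0.0, -176.4]
force: [0.2, 0.1, 0.6]
grip_width: 0.0058
```

>>> send_rows(
  series=[
    {"travel":[-0.15,0,0],"dr":[0,0,0],"claw":0.6},
  ],
)

```text
time_s: 11.08
tool_pos: [0.4678, -0.0198, 0.0229]
tool_rot: [180.0, 0.0, -176.4]
force: [-0.4, 1.2, 0.3]
grip_width: 0.0059
```

>>> send_rows(
  series=[
    {"travel":[-0.15,0,0],"dr":[0,0,0],"claw":0.6},
  ],
)

```text
time_s: 11.17
tool_pos: [0.4693, -0.0197, 0.0228]
tool_rot: [180.0, 0.0, -176.4]
force: [0.5, 0.4, -0.8]
grip_width: 0.0059
```

>>> send_rows(
  series=[
    {"travel":[-0.35,0,0],"dr":[0,0,0],"claw":0.6},
    {"travel":[-0.75,0,0],"dr":[0,0,0],"claw":0.6},
    {"travel":[-1.15,0,0],"dr":[0,0,0],"claw":0.6},
    {"travel":[-1.55,0,0],"dr":[0,0,0],"claw":0.6},
    {"travel":[-1.95,0,0],"dr":[0,0,0],"claw":0.6},
    {"travel":[-2.35,0,0],"dr":[0,0,0],"claw":0.6},
    {"travel":[-2.75,0,0],"dr":[0,0,0],"claw":0.6},
    {"travel":[-3.15,0,0],"dr":[0,0,0],"claw":0.6},
    {"travel":[-3.55,0,0],"dr":[0,0,0],"claw":0.6},
    {"travel":[-3.95,0,0],"dr":[0,0,0],"claw":0.6},
    {"travel":[-4.35,0,0],"dr":[0,0,0],"claw":0.6},
    {"travel":[-4.7,0,0],"dr":[0,0,0],"claw":0.6},
  ],
)

```text
time_s: 12.17
tool_pos: [0.5166, -0.0167, 0.0229]
tool_rot: [-180.0, 0.0, -176.4]
force: [-0.4, -0.9, -1.3]
grip_width: 0.0057
```

>>> send_rows(
  series=[
    {"travel":[-0.4,0,0],"dr":[0,0,0],"claw":0.6},
    {"travel":[-0.8,0,0],"dr":[0,0,0],"claw":0.6},
    {"travel":[-1.2,0,0],"dr":[0,0,0],"claw":0.6},
    {"travel":[-1.6,0,0],"dr":[0,0,0],"claw":0.6},
    {"travel":[-2.0,0,0],"dr":[0,0,0],"claw":0.6},
    {"travel":[-2.4,0,0],"dr":[0,0,0],"claw":0.6},
    {"travel":[-2.8,0,0],"dr":[0,0,0],"claw":0.6},
    {"travel":[-3.2,0,0],"dr":[0,0,0],"claw":0.6},
    {"travel":[-3.6,0,0],"dr":[0,0,0],"claw":0.6},
    {"travel":[-4.0,0,0],"dr":[0,0,0],"claw":0.6},
    {"travel":[-4.3,0,0],"dr":[0,0,0],"claw":0.6},
    {"travel":[-4.5,0,0],"dr":[0,0,0],"claw":0.6},
  ],
)

```text
time_s: 13.17
tool_pos: [0.5615, -0.0139, 0.0229]
tool_rot: [-180.0, 0.0, -176.4]
force: [-0.4, 0.9, 0.0]
grip_width: 0.0059
```

>>> send_rows(
  series=[
    {"travel":[-0.2,0,0],"dr":[0,0,0],"claw":0.6},
  ],
)

```text
time_s: 13.25
tool_pos: [0.5631, -0.0138, 0.0228]
tool_rot: [180.0, -0.0, -176.4]
force: [-1.3, -0.1, 1.2]
grip_width: 0.0059
```

>>> send_rows(
  series=[
    {"travel":[-0.2,0,0],"dr":[0,0,0],"claw":0.6},
  ],
)

```text
time_s: 13.33
tool_pos: [0.565, -0.0137, 0.0228]
tool_rot: [180.0, -0.0, -176.4]
force: [-0.2, -0.8, 0.3]
grip_width: 0.0061
```

>>> send_rows(
  series=[
    {"travel":[-0.2,0,0],"dr":[0,0,0],"claw":0.6},
  ],
)

```text
time_s: 13.42
tool_pos: [0.567, -0.0135, 0.0228]
tool_rot: [180.0, -0.0, -176.4]
force: [0.1, 0.4, 0.1]
grip_width: 0.0059
```

>>> send_rows(
  series=[
    {"travel":[-0.2,0,0],"dr":[0,0,0],"claw":0.6},
  ],
)

```text
time_s: 13.5
tool_pos: [0.569, -0.0134, 0.0228]
tool_rot: [180.0, -0.0, -176.4]
force: [-0.7, 0.5, -0.4]
grip_width: 0.0058
```

>>> send_rows(
  series=[
    {"travel":[-0.2,0,0],"dr":[0,0,0],"claw":0.6},
  ],
)

```text
time_s: 13.58
tool_pos: [0.5711, -0.0133, 0.0229]
tool_rot: [180.0, -0.0, -176.4]
force: [-0.7, -0.5, -0.2]
grip_width: 0.0064
```

>>> send_rows(
  series=[
    {"travel":[-0.2,0,0],"dr":[0,0,0],"claw":0.6},
  ],
)

```text
time_s: 13.67
tool_pos: [0.5731, -0.0131, 0.0229]
tool_rot: [180.0, 0.0, -176.4]
force: [0.5, 0.4, 0.1]
grip_width: 0.0061
```

>>> send_rows(
  series=[
    {"travel":[-0.2,0,0],"dr":[0,0,0],"claw":0.6},
  ],
)

```text
time_s: 13.75
tool_pos: [0.5751, -0.013, 0.0229]
tool_rot: [180.0, 0.0, -176.4]
force: [0.1, -1.1, 0.0]
grip_width: 0.0059
```

>>> send_rows(
  series=[
    {"travel":[-0.2,0,0],"dr":[0,0,0],"claw":0.6},
  ],
)

```text
time_s: 13.83
tool_pos: [0.5772, -0.0129, 0.0229]
tool_rot: [180.0, 0.0, -176.4]
force: [0.3, 0.4, -0.1]
grip_width: 0.0059
```

>>> send_rows(
  series=[
    {"travel":[-0.2,0,0],"dr":[0,0,0],"claw":0.6},
  ],
)

```text
time_s: 13.92
tool_pos: [0.5791, -0.0128, 0.0228]
tool_rot: [180.0, 0.0, -176.4]
force: [-0.1, -0.3, -0.2]
grip_width: 0.0061
```

>>> send_rows(
  series=[
    {"travel":[-0.2,0,0],"dr":[0,0,0],"claw":0.6},
  ],
)

```text
time_s: 14.0
tool_pos: [0.5811, -0.0126, 0.0229]
tool_rot: [180.0, 0.0, -176.4]
force: [-0.6, 0.1, 0.0]
grip_width: 0.006
```

>>> send_rows(
  series=[
    {"travel":[-0.2,0,0],"dr":[0,0,0],"claw":0.6},
  ],
)

```text
time_s: 14.08
tool_pos: [0.5831, -0.0125, 0.0228]
tool_rot: [180.0, 0.0, -176.4]
force: [0.1, 1.1, 0.4]
grip_width: 0.006
```

>>> send_rows(
  series=[
    {"travel":[-0.2,0,0],"dr":[0,0,0],"claw":0.6},
  ],
)

```text
time_s: 14.17
tool_pos: [0.5851, -0.0124, 0.0229]
tool_rot: [180.0, 0.0, -176.4]
force: [-0.2, -0.5, -0.1]
grip_width: 0.0064
```

>>> send_rows(
  series=[
    {"travel":[-0.2,0,0],"dr":[0,0,0],"claw":0.6},
  ],
)

```text
time_s: 14.25
tool_pos: [0.5871, -0.0122, 0.0229]
tool_rot: [180.0, 0.0, -176.4]
force: [0.1, 0.2, -0.1]
grip_width: 0.0061
```

>>> send_rows(
  series=[
    {"travel":[-0.2,0,0],"dr":[0,0,0],"claw":0.6},
  ],
)

```text
time_s: 14.33
tool_pos: [0.5891, -0.0121, 0.0228]
tool_rot: [180.0, 0.0, -176.4]
force: [0.2, 0.3, 0.3]
grip_width: 0.0058
```

```bash
python3 - <<'E'
from h import *
tyres("scene",50)
E
```

```text
scene [235.5 190.8] [ 38  29 465] [ 0.5604 -0.0398]
scene [224.5 205.3] [ 12  18 119] [ 0.6118 -0.0388]
scene [250.4 213.3] [ 11  18 119] [0.6063 0.0233]
scene [228.  233.9] [136  50 285] [0.6781 0.0089]
scene [263.4 226.9] [ 11  19 122] [0.6273 0.0651]
scene [291.5 236.6] [ 11  19 118] [0.6239 0.1273]
```

The second roller is sound too. Creeping it to the stop.

>>> send_rows(
  series=[
    {"travel":[-0.3,0,0],"dr":[0,0,0],"claw":0.6},
    {"travel":[-0.6,0,0],"dr":[0,0,0],"claw":0.6},
    {"travel":[-0.9,0,0],"dr":[0,0,0],"claw":0.6},
    {"travel":[-1.2,0,0],"dr":[0,0,0],"claw":0.6},
    {"travel":[-1.5,0,0],"dr":[0,0,0],"claw":0.6},
    {"travel":[-1.7,0,0],"dr":[0,0,0],"claw":0.6},
  ],
)

```text
time_s: 14.88
tool_pos: [0.6064, -0.011, 0.0229]
tool_rot: [-180.0, 0.0, -176.4]
force: [-0.4, -0.4, -0.4]
grip_width: 0.0062
```

>>> send_rows(
  series=[
    {"travel":[-0.1,0,0],"dr":[0,0,0],"claw":0.6},
  ],
)

```text
time_s: 14.97
tool_pos: [0.6073, -0.011, 0.0229]
tool_rot: [-180.0, 0.0, -176.4]
force: [-0.4, 0.8, 0.2]
grip_width: 0.0061
```

>>> send_rows(
  series=[
    {"travel":[-0.1,0,0],"dr":[0,0,0],"claw":0.6},
  ],
)

```text
time_s: 15.05
tool_pos: [0.608, -0.011, 0.0228]
tool_rot: [-180.0, -0.0, -176.4]
force: [-0.5, -0.1, 0.1]
grip_width: 0.0061
```

>>> send_rows(
  series=[
    {"travel":[-0.1,0,0],"dr":[0,0,0],"claw":0.6},
  ],
)

```text
time_s: 15.13
tool_pos: [0.6088, -0.0109, 0.0228]
tool_rot: [180.0, -0.0, -176.4]
force: [-0.7, -1.1, 1.0]
grip_width: 0.006
```

>>> send_rows(
  series=[
    {"travel":[-0.1,0,0],"dr":[0,0,0],"claw":0.6},
  ],
)

```text
time_s: 15.22
tool_pos: [0.6098, -0.0109, 0.0228]
tool_rot: [180.0, -0.0, -176.4]
force: [-0.5, -0.0, 0.3]
grip_width: 0.006
```

>>> send_rows(
  series=[
    {"travel":[-0.1,0,0],"dr":[0,0,0],"claw":0.6},
  ],
)

```text
time_s: 15.3
tool_pos: [0.6109, -0.0108, 0.0229]
tool_rot: [180.0, -0.0, -176.4]
force: [-0.6, -0.1, 0.3]
grip_width: 0.0059
```

>>> send_rows(
  series=[
    {"travel":[-0.1,0,0],"dr":[0,0,0],"claw":0.6},
  ],
)

```text
time_s: 15.38
tool_pos: [0.6119, -0.0107, 0.0229]
tool_rot: [180.0, 0.0, -176.4]
force: [0.2, -0.8, -0.1]
grip_width: 0.0059
```

>>> send_rows(
  series=[
    {"travel":[-0.1,0,0],"dr":[0,0,0],"claw":0.6},
  ],
)

```text
time_s: 15.47
tool_pos: [0.6126, -0.0106, 0.0229]
tool_rot: [180.0, -0.0, -176.4]
force: [-2.9, 0.4, 0.9]
grip_width: 0.006
```

>>> send_rows(
  series=[
    {"travel":[-0.1,0,0],"dr":[0,0,0],"claw":0.6},
    {"travel":[-0.1,0,0],"dr":[0,0,0],"claw":0.6},
  ],
)

```text
time_s: 15.63
tool_pos: [0.6127, -0.0106, 0.0226]
tool_rot: [180.0, -0.1, -176.4]
force: [-4.3, 0.1, 2.6]
grip_width: 0.0061
```

>>> send_rows(
  series=[
    {"travel":[0.5,0,0],"dr":[0,0,0],"claw":0.6},
    {"travel":[2.5,0,0],"dr":[0,0,0],"claw":0.6},
    {"travel":[3.5,0,-3],"dr":[0,0,0],"claw":0.6},
    {"travel":[5,0,-7],"dr":[0,0,0],"claw":0.6},
    {"travel":[8,-3,-8],"dr":[0,0,0],"claw":0.6},
    {"travel":[11,-6,-8],"dr":[0,0,0],"claw":0.6},
    {"travel":[14,-8,-8],"dr":[0,0,0],"claw":0.6},
    {"travel":[16.5,-8.9,-8],"dr":[0,0,0],"claw":0.6},
    {"travel":[17.5,-8.9,-8],"dr":[0,0,0],"claw":0.6},
    {"travel":[17.5,-8.9,-8],"dr":[0,0,0],"claw":0.6},
    {"travel":[17.5,-8.9,-8],"dr":[0,0,0],"claw":0.6},
  ],
)

```text
time_s: 16.55
tool_pos: [0.4456, -0.1101, 0.1034]
tool_rot: [179.9, 0.2, -176.4]
force: [0.7, -0.2, 0.8]
grip_width: 0.0061
```

```bash
python3 - <<'E'
from h import *
im=tyres("scene",50)
cv2.imwrite("pics/m2.png",cv2.resize(im[190:270,160:330],None,fx=4,fy=4,interpolation=2))
print(env.get_obs()["tool_pos"],env.get_obs()["tool_rot"]);goto([.445,-.1108,.1],183.7);goto([.445,-.1108,.023],183.7)
E
```

```text
scene [215.8 159.9] [10 15 93] [ 0.4859 -0.1396]
scene [237.6 166.9] [11 15 94] [ 0.4839 -0.0771]
scene [219.8 212.7] [ 12  18 130] [ 0.6358 -0.0365]
scene [232.3 235.4] [136  49 300] [0.6774 0.0187]
scene [246.1 221.1] [ 12  19 122] [0.6303 0.0255]
scene [263.5 226.9] [ 11  19 123] [0.6274 0.0653]
scene [291.4 236.9] [ 11  19 125] [0.6245 0.1274]
[ 0.44617197 -0.10985339  0.10336566] [ 1.79989760e+02  1.57089936e-01 -1.76343304e+02]
travel cm [ 0.12 -0.09  0.34] dr [ 0.01  0.16 -0.04]
travel cm [ 0.15 -0.09  8.04] dr [ 0.01  0.16 -0.04]
```

View pics/m2.png

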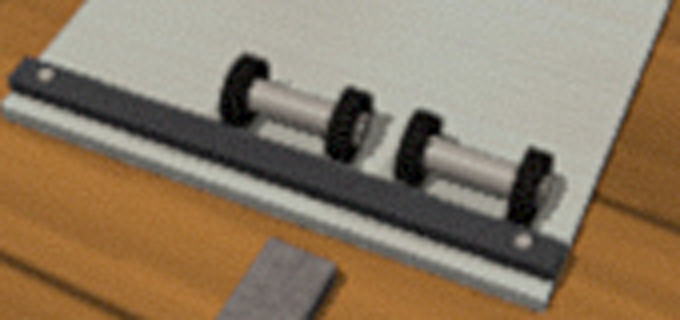

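Both rollers rest against the bar, their tyres at px (220,213), (246,221) and (264,227), (291,237), and fall on one line to within about 1 mm. Now the third.

>>> send_rows(
  series=[
    {"travel":[0.1,-0.1,3],"dr":[0,0,0],"claw":0.6},
    {"travel":[0.1,-0.1,6],"dr":[0,0,0],"claw":0.6},
    {"travel":[0.1,-0.1,7.5],"dr":[0,0,0],"claw":0.6},
    {"travel":[0.1,-0.1,8.0],"dr":[0,0,0],"claw":0.6},
    {"travel":[0.1,-0.1,8.0],"dr":[0,0,0],"claw":0.6},
    {"travel":[-0.3,-0.1,8.0],"dr":[0,0,0],"claw":0.6},
    {"travel":[-0.7,-0.1,8.0],"dr":[0,0,0],"claw":0.6},
    {"travel":[-1.1,-0.1,8.0],"dr":[0,0,0],"claw":0.6},
    {"travel":[-1.3,-0.1,8.0],"dr":[0,0,0],"claw":0.6},
    {"travel":[-1.4,-0.1,8.0],"dr":[0,0,0],"claw":0.6},
  ],
)

```text
time_s: 17.43
tool_pos: [0.4601, -0.1105, 0.0236]
tool_rot: [-180.0, 0.1, -176.4]
force: [1.3, -0.6, 0.0]
grip_width: 0.0062
```

>>> send_rows(
  series=[
    {"travel":[-0.1,0,0],"dr":[0,0,0],"claw":0.6},
  ],
)

```text
time_s: 17.52
tool_pos: [0.4603, -0.1105, 0.0232]
tool_rot: [180.0, 0.0, -176.4]
force: [1.0, -0.0, 0.1]
grip_width: 0.0062
```

>>> send_rows(
  series=[
    {"travel":[-0.1,0,0],"dr":[0,0,0],"claw":0.6},
  ],
)

```text
time_s: 17.6
tool_pos: [0.461, -0.1104, 0.023]
tool_rot: [180.0, 0.0, -176.4]
force: [0.3, 1.0, 0.1]
grip_width: 0.0058
```

>>> send_rows(
  series=[
    {"travel":[-0.1,0,0],"dr":[0,0,0],"claw":0.6},
  ],
)

```text
time_s: 17.68
tool_pos: [0.4619, -0.1103, 0.0229]
tool_rot: [180.0, 0.0, -176.4]
force: [0.3, 0.2, -0.5]
grip_width: 0.0062
```

>>> send_rows(
  series=[
    {"travel":[-0.1,0,0],"dr":[0,0,0],"claw":0.6},
  ],
)

```text
time_s: 17.77
tool_pos: [0.4626, -0.1103, 0.0228]
tool_rot: [180.0, -0.0, -176.4]
force: [-2.9, 0.0, 2.0]
grip_width: 0.006
```

>>> send_rows(
  series=[
    {"travel":[-0.1,0,0],"dr":[0,0,0],"claw":0.6},
  ],
)

```text
time_s: 17.85
tool_pos: [0.4627, -0.1102, 0.0226]
tool_rot: [180.0, -0.1, -176.4]
force: [-4.6, 0.1, 1.4]
grip_width: 0.0059
```

>>> send_rows(
  series=[
    {"travel":[-0.1,0,0],"dr":[0,0,0],"claw":0.6},
  ],
)

```text
time_s: 17.93
tool_pos: [0.4631, -0.1102, 0.0224]
tool_rot: [180.0, -0.2, -176.4]
force: [-5.7, -0.0, 3.0]
grip_width: 0.0059
```

>>> send_rows(
  series=[
    {"travel":[-0.1,0,0],"dr":[0,0,0],"claw":0.6},
  ],
)

```text
time_s: 18.02
tool_pos: [0.464, -0.1101, 0.0223]
tool_rot: [180.0, -0.2, -176.4]
force: [-5.6, -0.6, 3.4]
grip_width: 0.006
```

>>> send_rows(
  series=[
    {"travel":[-0.1,0,0],"dr":[0,0,0],"claw":0.6},
  ],
)

```text
time_s: 18.1
tool_pos: [0.4654, -0.1101, 0.0224]
tool_rot: [180.0, -0.2, -176.4]
force: [-3.3, -0.4, 1.4]
grip_width: 0.0061
```

>>> send_rows(
  series=[
    {"travel":[-0.1,0,0],"dr":[0,0,0],"claw":0.6},
  ],
)

```text
time_s: 18.18
tool_pos: [0.4674, -0.11, 0.0226]
tool_rot: [180.0, -0.0, -176.4]
force: [-1.9, -1.3, 1.4]
grip_width: 0.006
```

>>> send_rows(
  series=[
    {"travel":[-0.1,0,0],"dr":[0,0,0],"claw":0.6},
  ],
)

```text
time_s: 18.27
tool_pos: [0.4694, -0.1099, 0.0229]
tool_rot: [-180.0, 0.1, -176.4]
force: [-0.8, 0.1, 0.4]
grip_width: 0.0063
```

>>> send_rows(
  series=[
    {"travel":[-0.1,0,0],"dr":[0,0,0],"claw":0.6},
  ],
)

```text
time_s: 18.35
tool_pos: [0.471, -0.1098, 0.0231]
tool_rot: [-180.0, 0.1, -176.4]
force: [-0.4, 0.6, -0.4]
grip_width: 0.0062
```

>>> send_rows(
  series=[
    {"travel":[-0.1,0,0],"dr":[0,0,0],"claw":0.6},
  ],
)

```text
time_s: 18.43
tool_pos: [0.472, -0.1097, 0.0232]
tool_rot: [-180.0, 0.1, -176.4]
force: [-0.1, -0.9, -0.2]
grip_width: 0.006
```

>>> send_rows(
  series=[
    {"travel":[-0.1,0,0],"dr":[0,0,0],"claw":0.6},
  ],
)

```text
time_s: 18.52
tool_pos: [0.4728, -0.1096, 0.0231]
tool_rot: [-180.0, 0.1, -176.4]
force: [-0.3, -0.1, -0.5]
grip_width: 0.006
```

>>> send_rows(
  series=[
    {"travel":[-0.1,0,0],"dr":[0,0,0],"claw":0.6},
  ],
)

```text
time_s: 18.6
tool_pos: [0.4736, -0.1096, 0.023]
tool_rot: [-180.0, 0.1, -176.4]
force: [-0.2, -0.4, 0.4]
grip_width: 0.0059
```

That one peaks at about 5.7 N, dips, then runs free: it is worn. Rolling it on across, past the full turn.

>>> send_rows(
  series=[
    {"travel":[-0.35,0,0],"dr":[0,0,0],"claw":0.6},
    {"travel":[-0.75,0,0],"dr":[0,0,0],"claw":0.6},
    {"travel":[-1.15,0,0],"dr":[0,0,0],"claw":0.6},
    {"travel":[-1.55,0,0],"dr":[0,0,0],"claw":0.6},
    {"travel":[-1.95,0,0],"dr":[0,0,0],"claw":0.6},
    {"travel":[-2.35,0,0],"dr":[0,0,0],"claw":0.6},
    {"travel":[-2.75,0,0],"dr":[0,0,0],"claw":0.6},
    {"travel":[-3.15,0,0],"dr":[0,0,0],"claw":0.6},
    {"travel":[-3.55,0,0],"dr":[0,0,0],"claw":0.6},
    {"travel":[-3.95,0,0],"dr":[0,0,0],"claw":0.6},
    {"travel":[-4.35,0,0],"dr":[0,0,0],"claw":0.6},
    {"travel":[-4.75,0,0],"dr":[0,0,0],"claw":0.6},
  ],
)

```text
time_s: 19.6
tool_pos: [0.5206, -0.1066, 0.0228]
tool_rot: [180.0, 0.0, -176.4]
force: [0.8, -0.2, 0.0]
grip_width: 0.0058
```

>>> send_rows(
  series=[
    {"travel":[-0.4,0,0],"dr":[0,0,0],"claw":0.6},
    {"travel":[-0.8,0,0],"dr":[0,0,0],"claw":0.6},
    {"travel":[-1.2,0,0],"dr":[0,0,0],"claw":0.6},
    {"travel":[-1.6,0,0],"dr":[0,0,0],"claw":0.6},
    {"travel":[-2.0,0,0],"dr":[0,0,0],"claw":0.6},
    {"travel":[-2.4,0,0],"dr":[0,0,0],"claw":0.6},
    {"travel":[-2.8,0,0],"dr":[0,0,0],"claw":0.6},
    {"travel":[-3.2,0,0],"dr":[0,0,0],"claw":0.6},
    {"travel":[-3.6,0,0],"dr":[0,0,0],"claw":0.6},
    {"travel":[-4.0,0,0],"dr":[0,0,0],"claw":0.6},
    {"travel":[-4.4,0,0],"dr":[0,0,0],"claw":0.6},
    {"travel":[-4.8,0,0],"dr":[0,0,0],"claw":0.6},
  ],
)

```text
time_s: 20.6
tool_pos: [0.5686, -0.1036, 0.0229]
tool_rot: [180.0, 0.0, -176.4]
force: [-0.0, 0.7, -0.4]
grip_width: 0.0061
```

>>> send_rows(
  series=[
    {"travel":[-0.2,0,0],"dr":[0,0,0],"claw":0.6},
    {"travel":[-0.4,0,0],"dr":[0,0,0],"claw":0.6},
  ],
)

```text
time_s: 20.77
tool_pos: [0.5723, -0.1034, 0.0228]
tool_rot: [180.0, -0.0, -176.4]
force: [-0.5, -0.4, 0.6]
grip_width: 0.006
```

>>> send_rows(
  series=[
    {"travel":[-0.2,0,0],"dr":[0,0,0],"claw":0.6},
  ],
)

```text
time_s: 20.85
tool_pos: [0.5741, -0.1033, 0.0228]
tool_rot: [180.0, -0.0, -176.4]
force: [-0.0, -0.3, 0.4]
grip_width: 0.006
```

>>> send_rows(
  series=[
    {"travel":[-0.2,0,0],"dr":[0,0,0],"claw":0.6},
  ],
)

```text
time_s: 20.93
tool_pos: [0.5762, -0.1031, 0.0228]
tool_rot: [180.0, 0.0, -176.4]
force: [0.1, -0.1, -0.3]
grip_width: 0.006
```

>>> send_rows(
  series=[
    {"travel":[-0.2,0,0],"dr":[0,0,0],"claw":0.6},
  ],
)

```text
time_s: 21.02
tool_pos: [0.5782, -0.103, 0.0229]
tool_rot: [180.0, 0.0, -176.4]
force: [0.4, 1.1, -0.1]
grip_width: 0.0058
```

>>> send_rows(
  series=[
    {"travel":[-0.2,0,0],"dr":[0,0,0],"claw":0.6},
  ],
)

```text
time_s: 21.1
tool_pos: [0.5803, -0.1028, 0.0229]
tool_rot: [180.0, 0.0, -176.4]
force: [0.6, -0.6, 0.1]
grip_width: 0.006
```

>>> send_rows(
  series=[
    {"travel":[-0.1,0,0],"dr":[0,0,0],"claw":0.6},
  ],
)

```text
time_s: 21.18
tool_pos: [0.5814, -0.1028, 0.0229]
tool_rot: [180.0, 0.0, -176.4]
force: [-0.2, -0.4, -0.6]
grip_width: 0.0059
```

>>> send_rows(
  series=[
    {"travel":[-0.1,0,0],"dr":[0,0,0],"claw":0.6},
  ],
)

```text
time_s: 21.27
tool_pos: [0.5823, -0.1027, 0.0229]
tool_rot: [180.0, 0.0, -176.4]
force: [0.1, 0.0, 0.8]
grip_width: 0.0063
```

>>> send_rows(
  series=[
    {"travel":[-0.1,0,0],"dr":[0,0,0],"claw":0.6},
  ],
)

```text
time_s: 21.35
tool_pos: [0.5832, -0.1027, 0.0228]
tool_rot: [180.0, 0.0, -176.4]
force: [-0.7, -0.3, 0.3]
grip_width: 0.0059
```

```bash
python3 - <<'E'
from h import *
tyres("scene",50)
E
```

```text
scene [207.  187.2] [ 46  59 732] [ 0.5811 -0.1045]
scene [189.7 191. ] [ 12  17 119] [ 0.6104 -0.1332]
scene [231.2 235. ] [135  50 277] [0.6777 0.0163]
scene [246.  221.2] [ 12  19 120] [0.6306 0.0254]
scene [263.5 226.9] [ 11  19 121] [0.6274 0.0653]
scene [291.4 236.9] [ 11  19 123] [0.6245 0.1274]
```

>>> send_rows(
  series=[
    {"travel":[-0.1,0,0],"dr":[0,0,0],"claw":0.6},
    {"travel":[-0.2,0,0],"dr":[0,0,0],"claw":0.6},
    {"travel":[-0.3,0,0],"dr":[0,0,0],"claw":0.6},
  ],
)

```text
time_s: 21.65
tool_pos: [0.5862, -0.1025, 0.0229]
tool_rot: [180.0, 0.0, -176.4]
force: [-0.4, -0.6, -0.1]
grip_width: 0.0059
```

>>> send_rows(
  series=[
    {"travel":[-0.1,0,0],"dr":[0,0,0],"claw":0.6},
  ],
)

```text
time_s: 21.73
tool_pos: [0.5868, -0.1024, 0.0228]
tool_rot: [180.0, -0.0, -176.4]
force: [-2.3, -0.7, 1.1]
grip_width: 0.0058
```

>>> send_rows(
  series=[
    {"travel":[-0.1,0,0],"dr":[0,0,0],"claw":0.6},
  ],
)

```text
time_s: 21.82
tool_pos: [0.587, -0.1024, 0.0226]
tool_rot: [180.0, -0.1, -176.4]
force: [-5.1, 0.8, 1.4]
grip_width: 0.0061
```

>>> send_rows(
  series=[
    {"travel":[-0.1,0,0],"dr":[0,0,0],"claw":0.6},
  ],
)

```text
time_s: 21.9
tool_pos: [0.5874, -0.1025, 0.0225]
tool_rot: [180.0, -0.2, -176.4]
force: [-5.2, -0.4, 2.6]
grip_width: 0.0062
```

>>> send_rows(
  series=[
    {"travel":[-0.1,0,0],"dr":[0,0,0],"claw":0.6},
  ],
)

```text
time_s: 21.98
tool_pos: [0.5884, -0.1025, 0.0224]
tool_rot: [180.0, -0.2, -176.4]
force: [-4.4, -0.5, 1.9]
grip_width: 0.0061
```

>>> send_rows(
  series=[
    {"travel":[-0.1,0,0],"dr":[0,0,0],"claw":0.6},
  ],
)

```text
time_s: 22.07
tool_pos: [0.59, -0.1024, 0.0225]
tool_rot: [180.0, -0.1, -176.4]
force: [-2.9, -0.1, 2.2]
grip_width: 0.0059
```

>>> send_rows(
  series=[
    {"travel":[-0.1,0,0],"dr":[0,0,0],"claw":0.6},
  ],
)

```text
time_s: 22.15
tool_pos: [0.5919, -0.1023, 0.0227]
tool_rot: [180.0, -0.0, -176.4]
force: [-1.8, -0.7, 1.9]
grip_width: 0.0062
```

>>> send_rows(
  series=[
    {"travel":[-0.1,0,0],"dr":[0,0,0],"claw":0.6},
  ],
)

```text
time_s: 22.23
tool_pos: [0.5938, -0.1021, 0.023]
tool_rot: [-180.0, 0.1, -176.4]
force: [0.1, -1.0, 0.5]
grip_width: 0.0061
```

>>> send_rows(
  series=[
    {"travel":[-0.1,0,0],"dr":[0,0,0],"claw":0.6},
  ],
)

```text
time_s: 22.32
tool_pos: [0.5952, -0.1019, 0.0231]
tool_rot: [-180.0, 0.1, -176.4]
force: [-0.5, 1.4, 0.0]
grip_width: 0.0059
```

>>> send_rows(
  series=[
    {"travel":[-0.1,0,0],"dr":[0,0,0],"claw":0.6},
  ],
)

```text
time_s: 22.4
tool_pos: [0.5962, -0.1017, 0.0231]
tool_rot: [-180.0, 0.1, -176.4]
force: [-0.8, 0.4, -0.2]
grip_width: 0.0056
```

>>> send_rows(
  series=[
    {"travel":[-0.1,0,0],"dr":[0,0,0],"claw":0.6},
  ],
)

```text
time_s: 22.48
tool_pos: [0.597, -0.1016, 0.0231]
tool_rot: [-180.0, 0.1, -176.4]
force: [-0.2, -0.7, -0.2]
grip_width: 0.0062
```

>>> send_rows(
  series=[
    {"travel":[-0.1,0,0],"dr":[0,0,0],"claw":0.6},
  ],
)

```text
time_s: 22.57
tool_pos: [0.5978, -0.1016, 0.023]
tool_rot: [-180.0, 0.1, -176.4]
force: [-0.3, -0.4, -0.2]
grip_width: 0.0058
```

>>> send_rows(
  series=[
    {"travel":[-0.1,0,0],"dr":[0,0,0],"claw":0.6},
  ],
)

```text
time_s: 22.65
tool_pos: [0.5985, -0.1016, 0.0229]
tool_rot: [180.0, 0.0, -176.4]
force: [0.1, -0.1, -0.1]
grip_width: 0.006
```

```bash
python3 - <<'E'
from h import *
tyres("scene",50)
E
```

```text
scene [204.4 190.5] [ 49  54 710] [ 0.5931 -0.104 ]
scene [187.  193.8] [ 13  17 126] [ 0.6208 -0.1333]
scene [231. 235.] [136  50 277] [0.6778 0.0159]
scene [246.  221.1] [ 12  19 119] [0.6303 0.0253]
scene [263.5 226.9] [ 11  19 121] [0.6274 0.0653]
scene [291.5 236.7] [ 11  19 119] [0.6239 0.1274]
```

Second bump of 5.2 N a full turn later confirms it. Now to the stop, due at TCP x≈0.618.

>>> send_rows(
  series=[
    {"travel":[-0.2,0,0],"dr":[0,0,0],"claw":0.6},
    {"travel":[-0.4,0,0],"dr":[0,0,0],"claw":0.6},
    {"travel":[-0.6,0,0],"dr":[0,0,0],"claw":0.6},
    {"travel":[-0.8,0,0],"dr":[0,0,0],"claw":0.6},
    {"travel":[-1.0,0,0],"dr":[0,0,0],"claw":0.6},
    {"travel":[-1.2,0,0],"dr":[0,0,0],"claw":0.6},
    {"travel":[-1.4,0,0],"dr":[0,0,0],"claw":0.6},
  ],
)

```text
time_s: 23.28
tool_pos: [0.6123, -0.1008, 0.0229]
tool_rot: [180.0, 0.0, -176.4]
force: [-1.1, -0.0, -0.7]
grip_width: 0.0059
```

>>> send_rows(
  series=[
    {"travel":[-0.1,0,0],"dr":[0,0,0],"claw":0.6},
  ],
)

```text
time_s: 23.37
tool_pos: [0.6134, -0.1007, 0.0229]
tool_rot: [180.0, 0.0, -176.4]
force: [0.2, -0.4, 0.7]
grip_width: 0.0061
```

>>> send_rows(
  series=[
    {"travel":[-0.1,0,0],"dr":[0,0,0],"claw":0.6},
  ],
)

```text
time_s: 23.45
tool_pos: [0.6142, -0.1007, 0.0228]
tool_rot: [180.0, 0.0, -176.4]
force: [-0.5, 0.7, 0.4]
grip_width: 0.0062
```

>>> send_rows(
  series=[
    {"travel":[-0.1,0,0],"dr":[0,0,0],"claw":0.6},
  ],
)

```text
time_s: 23.53
tool_pos: [0.6151, -0.1007, 0.0228]
tool_rot: [180.0, -0.0, -176.4]
force: [0.2, -0.3, -0.6]
grip_width: 0.0061
```

>>> send_rows(
  series=[
    {"travel":[-0.1,0,0],"dr":[0,0,0],"claw":0.6},
  ],
)

```text
time_s: 23.62
tool_pos: [0.6161, -0.1006, 0.0229]
tool_rot: [180.0, 0.0, -176.4]
force: [0.5, -0.3, 0.7]
grip_width: 0.0059
```

>>> send_rows(
  series=[
    {"travel":[-0.1,0,0],"dr":[0,0,0],"claw":0.6},
  ],
)

```text
time_s: 23.7
tool_pos: [0.6171, -0.1005, 0.0228]
tool_rot: [180.0, -0.0, -176.4]
force: [1.2, 0.4, 0.7]
grip_width: 0.0062
```

>>> send_rows(
  series=[
    {"travel":[-0.1,0,0],"dr":[0,0,0],"claw":0.6},
  ],
)

```text
time_s: 23.78
tool_pos: [0.6181, -0.1005, 0.0228]
tool_rot: [180.0, 0.0, -176.4]
force: [-0.1, -0.0, -0.9]
grip_width: 0.006
```

>>> send_rows(
  series=[
    {"travel":[-0.1,0,0],"dr":[0,0,0],"claw":0.6},
  ],
)

```text
time_s: 23.87
tool_pos: [0.6189, -0.1004, 0.0229]
tool_rot: [180.0, -0.0, -176.4]
force: [-2.1, 0.8, 0.2]
grip_width: 0.006
```

>>> send_rows(
  series=[
    {"travel":[-0.1,0,0],"dr":[0,0,0],"claw":0.6},
    {"travel":[-0.1,0,0],"dr":[0,0,0],"claw":0.6},
  ],
)

```text
time_s: 24.03
tool_pos: [0.619, -0.1005, 0.0226]
tool_rot: [180.0, -0.1, -176.4]
force: [-2.9, -0.4, 2.1]
grip_width: 0.0062
```

>>> send_rows(
  series=[
    {"travel":[0.5,0,0],"dr":[0,0,0],"claw":0.6},
    {"travel":[2.5,0,0],"dr":[0,0,0],"claw":0.6},
    {"travel":[3.5,0,-3],"dr":[0,0,0],"claw":0.6},
    {"travel":[3.5,0,-7],"dr":[0,0,0],"claw":0.6},
    {"travel":[2,0,-9],"dr":[0,0,7],"claw":4.5},
    {"travel":[0,0,-9.5],"dr":[0,0,14],"claw":4.5},
    {"travel":[-2.1,0,-9.5],"dr":[0,0,21],"claw":4.5},
    {"travel":[-2.1,0,-9.5],"dr":[0,0,28],"claw":4.5},
    {"travel":[-2.1,0,-9.5],"dr":[0,0,35],"claw":4.5},
    {"travel":[-2.1,0,-9.5],"dr":[0,0,42],"claw":4.5},
    {"travel":[-2.1,0,-9.5],"dr":[0,0,49],"claw":4.5},
    {"travel":[-2.1,0,-9.5],"dr":[0,0,56],"claw":4.5},
  ],
)

```text
time_s: 25.03
tool_pos: [0.6413, -0.099, 0.1179]
tool_rot: [179.9, 0.0, 127.3]
force: [0.5, 0.1, -0.0]
grip_width: 0.0439
```

>>> send_rows(
  series=[
    {"travel":[0,0,0],"dr":[0,0,7],"claw":4.5},
    {"travel":[0,0,0],"dr":[0,0,14],"claw":4.5},
    {"travel":[0,0,0],"dr":[0,0,21],"claw":4.5},
    {"travel":[0,0,0],"dr":[0,0,28],"claw":4.5},
    {"travel":[0,0,0],"dr":[0,0,34],"claw":4.5},
    {"travel":[0,0,0],"dr":[0,0,34],"claw":4.5},
    {"travel":[0,0,0],"dr":[0,0,34],"claw":4.5},
  ],
)

```text
time_s: 25.62
tool_pos: [0.6411, -0.0989, 0.1179]
tool_rot: [180.0, 0.0, 93.8]
force: [0.4, 0.3, -0.1]
grip_width: 0.045
```

```bash
python3 - <<'E'
from h import *
im=tyres("scene",50)
cv2.imwrite("pics/m3.png",cv2.resize(im[130:290,140:340],None,fx=3.5,fy=3.5,interpolation=2))
o=env.get_obs();print(o["tool_pos"],o["tool_rot"],o["qpos"]);goto([.6405,-.099,.06],93.7);goto([.6405,-.099,.0275],93.7)
E
```

```text
scene [182.2 199.8] [ 13  17 129] [ 0.6418 -0.1316]
scene [206.4 207.9] [ 13  18 140] [ 0.6374 -0.07  ]
scene [219.6 212.6] [ 12  18 136] [ 0.6356 -0.037 ]
scene [232.1 235.3] [137  50 278] [0.6775 0.0182]
scene [246.1 221.1] [ 12  19 117] [0.6303 0.0254]
scene [263.5 226.9] [ 11  19 120] [0.6274 0.0653]
scene [291.4 236.7] [ 11  19 117] [0.624  0.1273]
[ 0.64107967 -0.09893129  0.11785883] [1.79968727e+02 3.22425779e-03 9.37855154e+01] [-30.84209908  28.80041749  49.6625663   92.15313303 -23.0394966
  69.81696542  27.17932375]
travel cm [-0.   -0.06  5.79] dr [0.03 0.   0.09]
travel cm [-0.   -0.06  9.04] dr [0.03 0.   0.09]
```

View pics/m3.png

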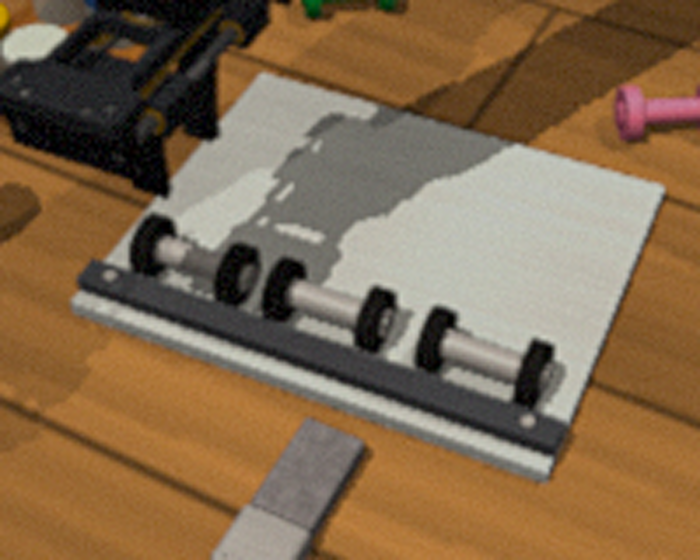

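All three rest along the stop, tyres at px (182,200) to (291,237). Grasping the worn one, the left-most in this view at px (194,204), with the tool biased slightly to the robot side so the far finger draws it off the stop.

>>> send_rows(
  series=[
    {"travel":[-0.1,-0.25,3],"dr":[0,0,0],"claw":4.5},
    {"travel":[-0.1,-0.25,6],"dr":[0,0,0],"claw":4.5},
    {"travel":[-0.1,-0.25,8],"dr":[0,0,0],"claw":4.5},
    {"travel":[-0.1,-0.25,9],"dr":[0,0,0],"claw":4.5},
    {"travel":[-0.1,-0.25,9],"dr":[0,0,0],"claw":4.5},
    {"travel":[-0.1,-0.25,9],"dr":[0,0,0],"claw":3.0},
    {"travel":[-0.1,-0.25,9],"dr":[0,0,0],"claw":2.4},
    {"travel":[-0.1,-0.25,9],"dr":[0,0,0],"claw":2.4},
  ],
  grip_force=10,
)

```text
time_s: 26.33
tool_pos: [0.6394, -0.1004, 0.029]
tool_rot: [179.9, 0.0, 93.6]
force: [-0.9, 0.1, -1.1]
grip_width: 0.0321
```

>>> send_rows(
  series=[
    {"travel":[0,-0.1,0],"dr":[0,0,0],"claw":1.4},
    {"travel":[0,-0.1,0],"dr":[0,0,0],"claw":1.4},
    {"travel":[0,-0.1,0],"dr":[0,0,0],"claw":1.4},
  ],
)

```text
time_s: 26.58
tool_pos: [0.6378, -0.1002, 0.0284]
tool_rot: [179.9, -0.0, 93.6]
force: [0.2, -0.3, 2.8]
grip_width: 0.0174
```

>>> send_rows(
  series=[
    {"travel":[0,0,-0.3],"dr":[0,0,0],"claw":1.4},
    {"travel":[0,-0.5,-0.3],"dr":[0,0,0],"claw":1.4},
    {"travel":[0,-1.2,-0.3],"dr":[0,0,0],"claw":1.4},
    {"travel":[0,-2.0,-0.3],"dr":[0,0,0],"claw":1.4},
    {"travel":[0,-2.8,-0.3],"dr":[0,0,0],"claw":1.4},
    {"travel":[0,-3.5,-0.2],"dr":[0,0,0],"claw":1.4},
    {"travel":[0,-3.5,0],"dr":[0,0,0],"claw":1.4},
    {"travel":[0,-3.5,0.05],"dr":[0,0,0],"claw":1.4},
  ],
)

```text
time_s: 27.25
tool_pos: [0.6014, -0.1028, 0.028]
tool_rot: [-179.9, -0.1, 93.6]
force: [-4.9, -0.2, 3.2]
grip_width: 0.0174
```

>>> send_rows(
  series=[
    {"travel":[0,0,0],"dr":[0,0,0],"claw":3.0},
    {"travel":[0,0,0],"dr":[0,0,0],"claw":3.0},
    {"travel":[0,0,0.6],"dr":[0,0,0],"claw":3.0},
    {"travel":[0,0,1.2],"dr":[0,0,0],"claw":3.0},
    {"travel":[0,0,1.2],"dr":[0,0,0],"claw":3.0},
    {"travel":[0,0,1.2],"dr":[0,0,0],"claw":1.4},
    {"travel":[0,0,1.2],"dr":[0,0,0],"claw":1.4},
    {"travel":[0,0,1.2],"dr":[0,0,0],"claw":1.4},
    {"travel":[0,0,1.2],"dr":[0,0,0],"claw":1.4},
    {"travel":[0,0,1.2],"dr":[0,0,0],"claw":1.4},
  ],
  grip_force=20,
)

```text
time_s: 28.08
tool_pos: [0.6026, -0.1026, 0.0153]
tool_rot: [180.0, 0.0, 93.6]
force: [-0.6, -0.0, -1.6]
grip_width: 0.0171
```

>>> send_rows(
  series=[
    {"travel":[0,0,-2],"dr":[0,0,0],"claw":1.4},
    {"travel":[0,0,-5],"dr":[0,0,0],"claw":1.4},
    {"travel":[0,0,-8],"dr":[0,0,0],"claw":1.4},
    {"travel":[0,0,-11],"dr":[0,0,0],"claw":1.4},
    {"travel":[0,0,-11],"dr":[0,0,0],"claw":1.4},
    {"travel":[0,0,-11],"dr":[0,0,0],"claw":1.4},
  ],
)

```text
time_s: 28.58
tool_pos: [0.6029, -0.1024, 0.1258]
tool_rot: [179.9, -0.0, 93.6]
force: [-0.9, 0.5, -8.0]
grip_width: 0.0175
```

```bash
python3 - <<'E'
from h import *
o=env.get_obs();print(o["tool_pos"],o["force"],o["grip_width"]);goto([.462,.308,.125],95.5);goto([.462,.308,.012],95.5)
E
```

```text
[ 0.60293244 -0.10238097  0.12582963] [-0.85743552  0.48483175 -7.95352962] 0.017542491152651146
travel cm [ 41.84 -11.48   0.08] dr [ 0.1  -0.03 -1.89]
travel cm [ 41.84 -11.5   11.38] dr [ 0.1  -0.03 -1.89]
```

>>> send_rows(
  series=[
    {"travel":[3,-0.8,0],"dr":[0,0,-0.2],"claw":1.4},
    {"travel":[7,-1.9,0],"dr":[0,0,-0.4],"claw":1.4},
    {"travel":[11,-3.0,0],"dr":[0,0,-0.6],"claw":1.4},
    {"travel":[15,-4.1,0],"dr":[0,0,-0.8],"claw":1.4},
    {"travel":[19,-5.2,0],"dr":[0,0,-1],"claw":1.4},
    {"travel":[23,-6.3,0],"dr":[0,0,-1.2],"claw":1.4},
    {"travel":[27,-7.4,0],"dr":[0,0,-1.4],"claw":1.4},
    {"travel":[31,-8.5,0],"dr":[0,0,-1.6],"claw":1.4},
    {"travel":[35,-9.6,0],"dr":[0,0,-1.9],"claw":1.4},
    {"travel":[38.5,-10.6,0],"dr":[0,0,-1.9],"claw":1.4},
    {"travel":[40.8,-11.3,0],"dr":[0,0,-1.9],"claw":1.4},
    {"travel":[41.8,-11.5,0],"dr":[0,0,-1.9],"claw":1.4},
  ],
)

```text
time_s: 29.58
tool_pos: [0.4564, 0.312, 0.1222]
tool_rot: [-179.7, 0.0, 95.9]
force: [-0.7, 0.7, -6.3]
grip_width: 0.0173
```

>>> send_rows(
  series=[
    {"travel":[0,0,0],"dr":[0,0,0],"claw":1.4},
    {"travel":[0,0,0],"dr":[0,0,0],"claw":1.4},
    {"travel":[0,0,0],"dr":[0,0,0],"claw":1.4},
  ],
)

```text
time_s: 29.83
tool_pos: [0.4616, 0.3048, 0.124]
tool_rot: [-179.9, 0.2, 95.4]
force: [0.8, -0.7, -6.2]
grip_width: 0.0171
```

```bash
python3 - <<'E'
from h import *
a=env.read_camera("scene")[140:300,300:480];b=env.read_camera("side")[60:220,120:300]
cv2.imwrite("pics/m4.png",cv2.resize(np.hstack([a,b]),None,fx=2.2,fy=2.2,interpolation=2))
o=env.get_obs();print(o["tool_pos"],o["force"],o["grip_width"]);goto([.462,.308,.010],95.5)
E
```

```text
[0.4621318  0.30507351 0.12475449] [ 1.09307834  0.42607849 -6.72289714] 0.017149216570716556
travel cm [ 0.31  0.02 11.48] dr [-0.04  0.07 -0.19]
```

View pics/m4.png

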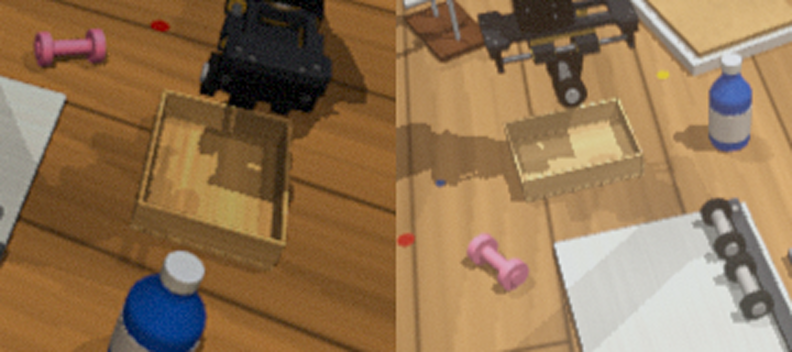

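The worn roller hangs over the tray (side crop (570,80)), and the bottle is clear. Lowering it.

>>> send_rows(
  series=[
    {"travel":[0.3,0,2.5],"dr":[0,0,-0.2],"claw":1.4},
    {"travel":[0.3,0,5],"dr":[0,0,-0.2],"claw":1.4},
    {"travel":[0.3,0,7.5],"dr":[0,0,-0.2],"claw":1.4},
    {"travel":[0.3,0,9.5],"dr":[0,0,-0.2],"claw":1.4},
    {"travel":[0.3,0,10.6],"dr":[0,0,-0.2],"claw":1.4},
    {"travel":[0.3,0,11.0],"dr":[0,0,-0.2],"claw":1.4},
    {"travel":[0.3,0,11.2],"dr":[0,0,-0.2],"claw":1.4},
    {"travel":[0.3,0,11.2],"dr":[0,0,-0.2],"claw":1.4},
    {"travel":[0.3,0,11.2],"dr":[0,0,-0.2],"claw":1.4},
  ],
)

```text
time_s: 30.68
tool_pos: [0.4624, 0.311, 0.0147]
tool_rot: [179.9, -0.1, 95.7]
force: [-0.0, -0.4, -6.6]
grip_width: 0.0172
```

>>> send_rows(
  series=[
    {"travel":[0,0,0.1],"dr":[0,0,0],"claw":1.4},
  ],
)

```text
time_s: 30.77
tool_pos: [0.4624, 0.3113, 0.0138]
tool_rot: [179.9, -0.1, 95.7]
force: [0.6, 1.2, -5.9]
grip_width: 0.0174
```

>>> send_rows(
  series=[
    {"travel":[0,0,0.1],"dr":[0,0,0],"claw":1.4},
  ],
)

```text
time_s: 30.85
tool_pos: [0.462, 0.3112, 0.0124]
tool_rot: [179.9, -0.1, 95.7]
force: [0.3, -0.5, -7.5]
grip_width: 0.0171
```

>>> send_rows(
  series=[
    {"travel":[0,0,0],"dr":[0,0,0],"claw":1.4},
  ],
)

```text
time_s: 30.93
tool_pos: [0.4614, 0.3108, 0.0118]
tool_rot: [180.0, -0.0, 95.7]
force: [-0.5, 0.2, -6.8]
grip_width: 0.0172
```

>>> send_rows(
  series=[
    {"travel":[0,0,0.1],"dr":[0,0,0],"claw":1.4},
  ],
)

```text
time_s: 31.02
tool_pos: [0.4614, 0.3108, 0.0108]
tool_rot: [180.0, -0.0, 95.7]
force: [-0.4, 0.6, -5.8]
grip_width: 0.0167
```

>>> send_rows(
  series=[
    {"travel":[0,0,0.1],"dr":[0,0,0],"claw":1.4},
  ],
)

```text
time_s: 31.1
tool_pos: [0.4613, 0.3107, 0.0095]
tool_rot: [180.0, -0.0, 95.7]
force: [-0.8, 1.0, -7.2]
grip_width: 0.0173
```

>>> send_rows(
  series=[
    {"travel":[0,0,0.1],"dr":[0,0,0],"claw":1.4},
  ],
)

```text
time_s: 31.18
tool_pos: [0.4612, 0.3106, 0.0083]
tool_rot: [180.0, -0.0, 95.7]
force: [-0.3, 0.0, -7.2]
grip_width: 0.0172
```

>>> send_rows(
  series=[
    {"travel":[0,0,0.1],"dr":[0,0,0],"claw":1.4},
  ],
)

```text
time_s: 31.27
tool_pos: [0.4612, 0.3105, 0.0073]
tool_rot: [-180.0, 0.0, 95.7]
force: [-0.4, -1.0, 0.5]
grip_width: 0.0172
```

Floor contact. Releasing and rising.

>>> send_rows(
  series=[
    {"travel":[0,0,0],"dr":[0,0,0],"claw":2.2},
    {"travel":[0,0,0],"dr":[0,0,0],"claw":3.0},
    {"travel":[0,0,0],"dr":[0,0,0],"claw":3.4},
    {"travel":[0,0,0],"dr":[0,0,0],"claw":3.4},
    {"travel":[0,0,-1],"dr":[0,0,0],"claw":3.4},
    {"travel":[0,0,-3],"dr":[0,0,0],"claw":3.4},
    {"travel":[0,0,-6],"dr":[0,0,0],"claw":3.4},
    {"travel":[0,0,-10],"dr":[0,0,0],"claw":3.4},
    {"travel":[0,0,-14],"dr":[0,0,0],"claw":3.4},
    {"travel":[0,0,-18],"dr":[0,0,0],"claw":3.4},
    {"travel":[0,0,-18],"dr":[0,0,0],"claw":3.4},
    {"travel":[0,0,-18],"dr":[0,0,0],"claw":3.4},
  ],
)

```text
time_s: 32.27
tool_pos: [0.463, 0.3115, 0.191]
tool_rot: [179.7, -0.3, 95.7]
force: [0.1, -1.0, 0.1]
grip_width: 0.0344
```

```bash
python3 - <<'E'
from h import *
a=tyres("scene",50)
b=env.read_camera("side")
f=lambda i:cv2.resize(i,None,fx=2.5,fy=2.5,interpolation=2)
cv2.imwrite("pics/m5.png",np.hstack([f(a[140:320,160:450]) ])) 
cv2.imwrite("pics/m6.png",f(b[80:300,150:380]))
E
```

```text
scene [219.8 212.8] [ 12  18 131] [ 0.636  -0.0365]
scene [235.8 236.3] [139  50 355] [0.6761 0.0262]
scene [246.1 221. ] [ 12  19 125] [0.6301 0.0253]
scene [263.5 227. ] [ 11  19 124] [0.6275 0.0654]
scene [291.5 237.2] [ 11  22 132] [0.6253 0.128 ]
```

View pics/m5.png

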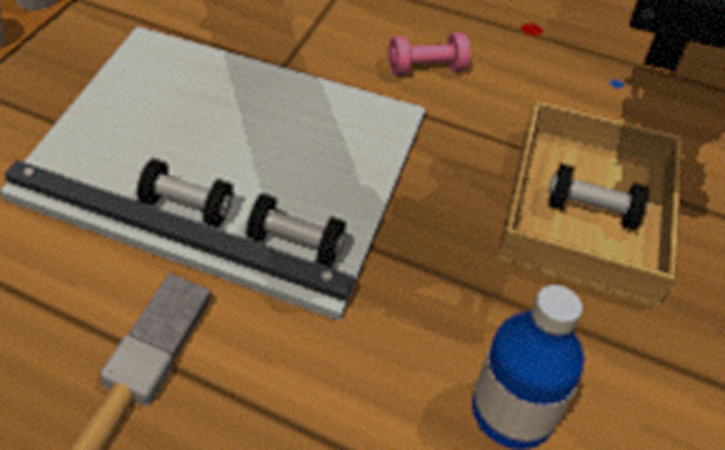

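View pics/m6.png

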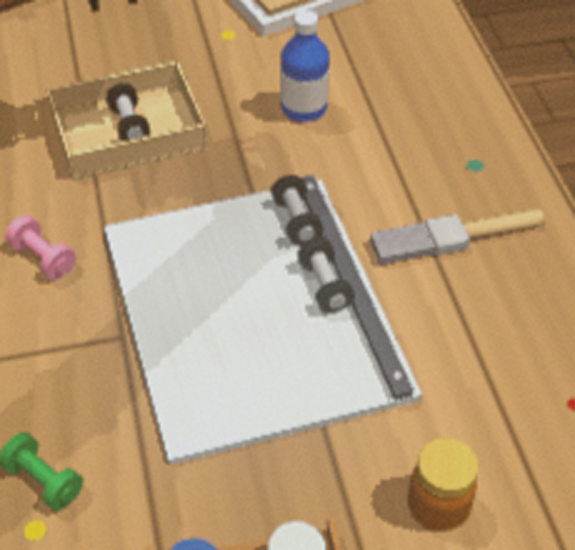

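The worn roller lies flat in the tray (px (600,195) in the scene crop). The two sound ones rest parallel against the stop, and the other things have not moved. Handing in.

```bash
python3 -c "
from cell import env
print(env.sign_off())"
```

```text
the job is handed in; nothing more can be done
None
```

The job is done and was handed in at about 32 s of the 72 s allowed. I rolled all three rollers by the shaft to the stop, one after another, then laid the worn one in the tray.

- **Sound rollers:** The two nearer the tray (at y ≈ +0.09 and −0.02 m) showed no force samples above about 1.4 N, either at the start or around the full turn. They rest against the stop, which I touched with about 5 N at most.
- **Worn roller:** The one farthest from the tray (at y ≈ −0.11 m) peaked at 5.7 N at the start and again at 5.2 N a full turn later. I lifted it off the stop and set it down in the tray.
- **Last checks:** The final pictures show the worn roller lying flat in the tray and the two sound ones lined up along the stop. The other things and the look-alikes look undisturbed.
- **One small disagreement:** The tyre measurements put the two sound rollers' angles at about 5° and 2–3°, against about 3.7° for the stop. That is roughly 1 mm across each roller. I took it as camera error, because the first roller read about 4.6° before I touched it.

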